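# Unstack a delivered kit at goods-in

### The arm

A 7-joint arm with a two-finger parallel gripper is mounted at the origin on the work surface. World frame = base frame: x ahead of the robot, y to its left, z up, the work surface at z = 0. Lengths are in m, angles in rad, forces in N, time in s.
With the tool pointing down it reaches from about 0.4 to 0.85 m from the base axis. Payload 10.4 kg.
Tool frame: the origin (TCP) lies between the finger pads; the fingertips stand ahead of it and the grasp point (between the pads) lies 6 mm ahead of it (finger_overhang is the z of the fingertips in the tool frame, in m); z points along the fingers, y is the direction in which the jaws open and shut (so a half turn about z gives the same grasp; the last joint's range is limited). The gripper opens to 85 mm and grips with 20 to 120 N. Pads are 22 mm wide; open, the fingers measure 114 mm over their backs; the gripper's body (76 mm by 85 mm) begins 54 mm behind the grasp point. The pads swing forward as they close: fully open they stand 13 mm farther back than shut.
Start: joints at [1.131, 0.332, -0.065, 1.46, 0.022, 1.35, -0.088], TCP at [0.253, -0.572, 0.256] pointing down, gripper open.
Joint ranges: [-2.6, 2.6], [-0.5, 2.12], [-1.47, 1.34], [0.16, 2.42], [-1.27, 4.41], [0.06, 2.06], [-2.6, 2.6]. Speed limits (rad/s): [2.22, 2.22, 2.79, 2.79, 3.14, 3.14, 3.14].

### API

Orientations are given as a unit quaternion [x, y, z, w].
In Python, from workcell import * gives the robot as it stands.
- The arm moves only by the shell command python3 -m creep 'ROWS' [FORCE]. ROWS is JSON, a list of rows, each a list of 7 numbers: the turn, a rotation vector about the tool's x, y, z in rad, then the shift along the tool's x, y, z in mm, then the closure in counts, from 0 (fully open) to 255 (shut). In form: [[wx, wy, wz, dx, dy, dz, claw], ...]. A call has 1 to 8 rows; each row shifts and turns the commanded pose from where the row before left it, along the tool's axes as they then stand; what a row does not reach is not made up. A row lasts 1/10 s, in which the tool goes at most 50 mm and 8.59 degrees, less where a joint would pass 70% of its speed; a pose out of reach is approached as far as the arm can. A call is refused whole if a number of a shift passes 50 or a number of a turn 0.15, either way. A call with a gripper value outside its range is refused whole. The fingers move at their own pace and stop on an object; FORCE is the grip in N (left out, the last holds). Time passes only in rows, so rows that do not move let the fingers close. It gives the time, the measured TCP pose, the force and the opening at its end, in the units of the state.
- get_obs(): the state, without advancing time (a new reading comes with each control period).
- camera(name): name is "side" or "top" or "wrist"; returns (picture, depth): 480x640x3 uint8, blue, green, red; 480x640 float32, m along the optical axis (not along the pixel's ray), 0 where there is no reading.
- camera_model(name): a dict with "camera_matrix" (3x3 intrinsics, pixels), "R" (3x3) and "t" (3): a world point X has camera coordinates R X + t; the wrist camera has in their place "mount" (4x4, takes a point from camera to tool coordinates, whose origin is the TCP and whose axes are the flange's). Camera axes: x right, y down, z forward; pixel columns grow to the right and rows downward; lengths in m; the calibration is good to about 2 mm. A picture is of the moment at which its call begins: read the wrist's pose just before it. camera_model takes no time and is no camera call.
- hand_in(): hands the job in, once; it reports no verdict.
The state is a dict: "clock": time; "joint_pos": joint angles; "joint_velocities": joint speeds; "tau": joint torques, N m; "position": TCP position; "ee_rot": TCP orientation; "ft_force": force on the tool from outside, world axes, zero at the start; "torque": the same for the moment, N m; "grip_width": opening from 0.0 (shut) to 1.0 (fully open).
Only numpy, scipy, OpenCV 4.12 (cv2) and the standard library are available. Lean on these libraries where they do the work, as an engineer would, in place of code of your own. Each camera call takes 0.05 s, during which the arm holds its last target.

### The job

A delivered kit stands stacked on the bench: a circuit card upright in a slotted black block, on a grey metal box, on a finned heat sink. Take it apart: slide the card edgewise down into the guides of the card rack until it seats fully home, and put the block, the box and the heat sink each on the end-lipped plate of its own size (smallest, middle, largest), right way up, flat, squarely between its lips and centred on it to about a centimetre. Set everything down, never let anything drop or fall.

Things in the scene. Friction and masses are not known exactly. Their poses are not given: they have to be found in the camera images.
- card_grip (a point): Circuit card, upright: green board 4 mm thick (x), 80 mm wide (y), 78 mm tall, and on its top edge an aluminium grip bar 12 mm thick (x), 50 mm long (y), 16 mm tall, to be gripped across x. Point: the bar's centre, 86 mm above the card's lower edge; z up. 90 g. It starts loose in the block's slot (25 mm deep), leaning up to 0.08 rad. It may go in the rack either way round.
- rack_floor (a point): Fixed card rack: base 60 (x) by 116 (y) mm, 8 mm high, with two grey guides at its y ends. Point: centre of the base's top, where the card's lower edge seats; z up, y from guide to guide. Channels 8 mm wide (x), end walls 86 mm apart (y), straight to 50 mm above the point, then mouths flaring to 25 by 101 mm at 64 mm. Card seated: bar centre 86 mm above the point. Turned up to 0.25 rad from the world's y.
- nest_small: The small plate, for the slotted block. Fixed grey plate on the bench, 70 mm (x) by 102 mm (y), 4 mm thick, with a 6 mm thick aluminium lip, 14 mm high above the bench, across each y end, 90 mm apart inside; the long sides are open. Origin: centre of its underside, on the bench; z up, y along its length. At yaw 0 y is the world's y; turned up to 0.25 rad.
- nest_medium: The middle plate, for the metal box. Fixed grey plate on the bench, 80 mm (x) by 132 mm (y), 4 mm thick, with a 6 mm thick aluminium lip, 14 mm high above the bench, across each y end, 120 mm apart inside; the long sides are open. Origin: centre of its underside, on the bench; z up, y along its length. At yaw 0 y is the world's y; turned up to 0.25 rad.
- nest_large: The large plate, for the heat sink. Fixed grey plate on the bench, 88 mm (x) by 176 mm (y), 4 mm thick, with a 6 mm thick aluminium lip, 14 mm high above the bench, across each y end, 164 mm apart inside; the long sides are open. Origin: centre of its underside, on the bench; z up, y along its length. At yaw 0 y is the world's y; turned up to 0.25 rad.
- slot_block_mid (a point): Slotted black plastic block, 46 mm (x) by 66 mm (y), 35 mm high, with a slot along its y in the top, 6 mm wide and 25 mm deep, open at both ends. The point is its centre, 17.5 mm above its underside; z up. About 120 g. At the start it stands on the metal box and holds the card. Grip it across its 46 mm.
- metal_box_mid (a point): Closed grey metal box, 56 mm (x) by 96 mm (y), 40 mm high, flat on top with four screws. The point is its centre, 20 mm above its underside; z up. About 300 g. At the start it lies on the heat sink, under the block. Grip it across its 56 mm.
- heat_sink_mid (a point): Aluminium heat sink with upright fins running along its length, 64 mm (x) by 140 mm (y), 40 mm high. The point is its centre, 20 mm above its underside; z up. About 450 g. At the start it lies on the bench at the bottom of the stack. Grip it across its 64 mm, by the outer fins.
Things that resemble listed ones, but are neither listed nor needed, are in the scene too. Leave any purple look-alike of the nest_medium alone.

How it is judged:
By the outcome, as a careful person would: the job done as asked, in the order asked, and still so for the second after the job is handed in, with the robot touching nothing.
It also fails if it takes over 122 s, if anything falls off the work surface, if the arm or the gripper's body presses on something with over 40 N, if the wrist force passes 120 N, or if a joint passes its speed limit or range.

## Working session

There is one attempt and no reset: what is moved stays moved. The work goes in short steps, Python scripts to look and compute and a shell command to move; the robot and the scene stay as the last step left them, time stands still between calls to the robot, and variables do not carry over. Pictures are saved under pics/ and viewed, and the job is handed in when it is done.

```bash
ls -la; mkdir -p pics
python3 - <<'E'
from workcell import *
import cv2
o=get_obs()
for k,v in o.items(): print(k,v)
for n in ("top","side","wrist"):
    m=camera_model(n); print(n,{k:(v if not hasattr(v,'tolist') else v.tolist()) for k,v in m.items()})
import numpy as np
for n in ("top","side"):
    p,d=camera(n); cv2.imwrite(f"pics/{n}0.png",p); np.save(f"pics/{n}0.npy",d)
E
```

```text
total 12
drwxr-xr-x  3 agent agent 4096 Dec  6 05:26 .
drwxr-xr-x 23 root  root  4096 Dec  6 05:26 ..
drwxr-xr-x  2 agent agent 4096 Dec  6 05:26 pics
clock 0.0
joint_pos [ 1.13138242  0.33289415 -0.06469049  1.46094245  0.02159586  1.34988803
 -0.08851571]
joint_velocities [-1.42782670e-03 -5.31185816e-04  1.30167547e-03  8.78448065e-05
  9.53886930e-04  3.61509024e-04 -3.35893420e-04]
tau [ 1.96425513e-03 -6.25443363e+01  5.01494645e-02 -3.91609025e+01
  1.63091195e-02  9.76501586e-03 -4.76941682e-05]
position [ 0.2528871  -0.57118465  0.25550143]
ee_rot [ 9.78361983e-01  2.06899284e-01 -1.80233954e-04 -6.95377812e-04]
ft_force [ 0.15578985  0.09353418 -0.28718889]
torque [-0.05804012 -0.03470634 -0.01831967]
grip_width 0.9989608393331635
top {'camera_matrix': [[446.777392597395, 0.0, 315.7726255442254], [0.0, 446.777392597395, 239.869989989557], [0.0, 0.0, 1.0]], 'R': [[0.009234073426575028, -0.9998977620605709, -0.01091775225099829], [-0.9946564424572975, -0.008061844535996603, -0.10292506080090598], [0.10282652073344403, 0.011809830182478363, -0.99462919449658]], 't': [0.0961483
[... 190 characters left out ...]
[0.9752331137704772, 0.22117771053692836, -0.0008911605817288648], [0.1574897872050926, -0.697233327215608, -0.6993301468876821], [-0.15529758765555357, 0.6818695680124576, -0.7147982592919978]], 't': [-0.4876445008078541, 0.06301379009320508, 1.299182911994431]}
wrist {'camera_matrix': [[373.2324694462147, 0.0, 322.6645951875865], [0.0, 373.2324694462147, 237.21236263830622], [0.0, 0.0, 1.0]], 'mount': [[-0.0002672816430148842, -0.9599706505688578, -0.2801004794835691, 0.07218748085724691], [0.999999909091343, -0.00034964076112357006, 0.00024406688032338838, 0.0015311807663372923], [-0.0003322315867240864, -0.2801003887854141, 0.9599706567517733, -0.1177241536085179], [0.0, 0.0, 0.0, 1.0]]}
```

View pics/top0.png

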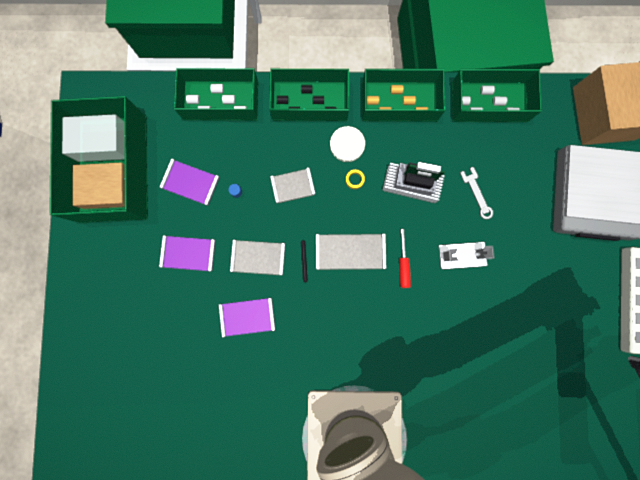

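View pics/side0.png

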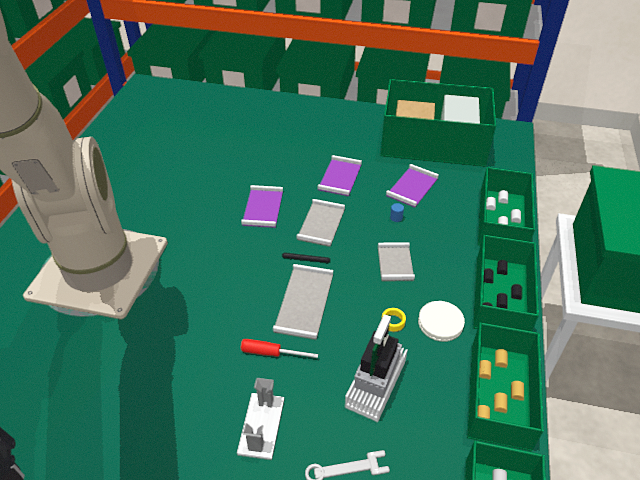

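Candidates by top-view pixel:
- **Small plate:** grey at (293,185).
- **Medium plate:** grey at (257,257). The purple look-alikes at (189,181), (187,253) and (246,317) are to be left alone.
- **Large plate:** grey at (350,252).
- **Rack:** (466,255).
- **Stack:** (415,180), with the card bar at about (428,168).

Next I measure these and check with close crops.

```bash
cat > h.py <<'E'
from workcell import *
import numpy as np, cv2
from scipy.spatial.transform import Rotation as Rn
def model(n,obs=None):
    m=camera_model(n); K=np.array(m["camera_matrix"])
    if n=="wrist":
        T=np.eye(4);T[:3,:3]=Rn.from_quat(obs["ee_rot"]).as_matrix();T[:3,3]=obs["position"]
        C=T@np.array(m["mount"]); return K,C[:3,:3].T,-C[:3,:3].T@C[:3,3]
    return K,np.array(m["R"]),np.array(m["t"])
def cast(M,uv,z):
    K,R,t=M; uv=np.atleast_2d(np.asarray(uv,float)); c=-R.T@t
    r=np.c_[uv,np.ones(len(uv))]@np.linalg.inv(K).T@R
    return c+r*((z-c[2])/r[:,2])[:,None]
def proj(M,X):
    K,R,t=M; q=(np.atleast_2d(X)@R.T+t)@K.T; return q[:,:2]/q[:,2:]
def cloud(M,d,mask=None):
    K,R,t=M; v,u=np.nonzero((d>0)&(mask if mask is not None else True)); z=d[v,u]
    P=(np.c_[u,v,np.ones(len(u))]*z[:,None])@np.linalg.inv(K).T
    return (P-t)@R,u,v
def rect(M,mask,z):
    v,u=np.nonzero(mask); P=cast(M,np.c_[u,v],z)[:,:2]
    (c,s,a)=cv2.minAreaRect((P*1000).astype(np.float32)); 
    # yaw of the long axis relative to world y
    b=cv2.boxPoints((c,s,a)); e=[b[1]-b[0],b[2]-b[1]]; L=max(e,key=np.linalg.norm)
    if L[1]<0:L=-L
    return np.array(c).round(1),np.sort(s).round(1),round(float(np.arctan2(-L[0],L[1])),4)
E
python3 - <<'E'
from h import *
M=model("top");p=cv2.imread("pics/top0.png")
hsv=cv2.cvtColor(p,cv2.COLOR_BGR2HSV)
grey=(hsv[...,1]<60)&(hsv[...,2]>90)
for n,(x,y,w,h) in dict(small=(262,160,60,50),med=(222,230,70,54),large=(308,226,86,52),rack=(430,232,75,45)).items():
    m=np.zeros(grey.shape,bool); m[y:y+h,x:x+w]=grey[y:y+h,x:x+w]
    k,l,s,c=cv2.connectedComponentsWithStats(m.astype(np.uint8)); i=1+np.argmax(s[1:,4]); 
    print(n,s[i],[rect(M,l==i,z) for z in (0.004,0.014)])
S=model("side");d=np.load("pics/side0.npy");print(cast(M,[415,180],0.05))
a=cv2.resize(p[140:220,360:520],None,fx=5,fy=5,interpolation=2);cv2.imwrite("pics/c1.png",a)
q=cv2.imread("pics/side0.png");cv2.imwrite("pics/c2.png",cv2.resize(q[300:470,220:420],None,fx=3.5,fy=3.5,interpolation=2))
a=cv2.resize(p[150:290,210:400],None,fx=4,fy=4,interpolation=2);cv2.imwrite("pics/c3.png",a)
E
```

```text
small [ 270  167   45   36 1105] [(array([638.4, 163.9]), array([ 75.4, 107.3]), 0.2503), (array([636.1, 163.2]), array([ 74.7, 106.4]), 0.2503)]
med [ 230  239   55   36 1695] [(array([448.6, 251.7]), array([ 83.7, 138.3]), -0.0719), (array([447.9, 250.3]), array([ 83. , 137.1]), -0.0719)]
large [ 315  234   72   36 2452] [(array([465.2,  11.3]), array([ 90.6, 182.3]), 0.0088), (array([464.4,  11.9]), array([ 89.8, 180.7]), 0.0088)]
rack [ 439  242   55   27 1147] [(array([ 459.2, -285.7]), array([ 63.1, 138.7]), 0.0801), (array([ 458.5, -282.5]), array([ 62.6, 137.5]), 0.0801)]
[[ 0.64290996 -0.14782745  0.05      ]]
```

View pics/c1.png

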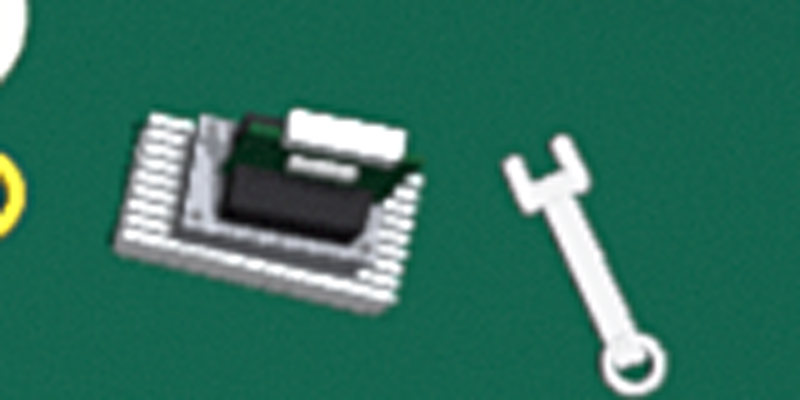

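View pics/c2.png

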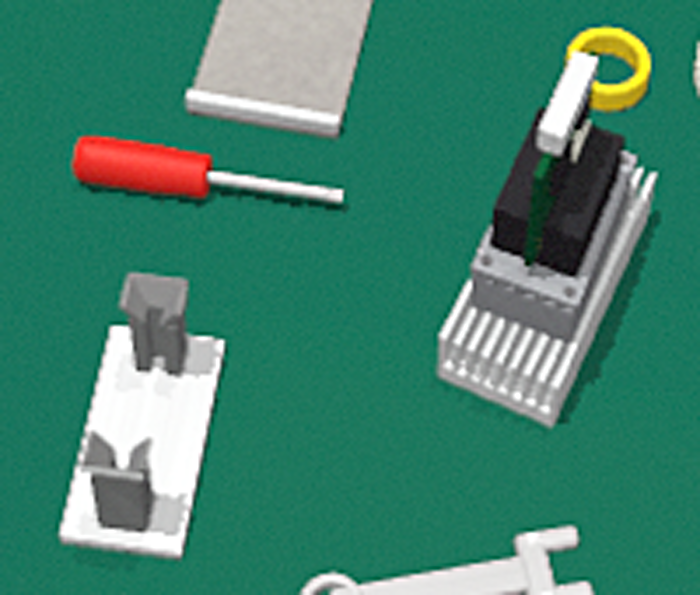

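View pics/c3.png

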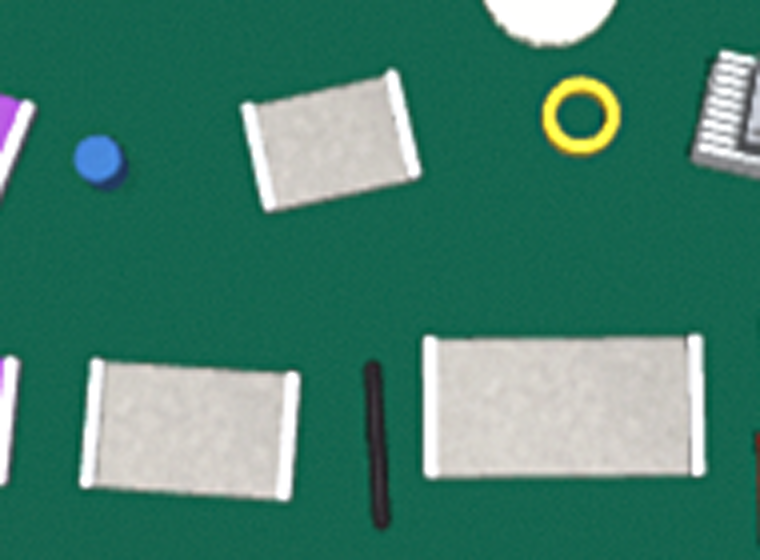

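Run:
```python
from h import *
import workcell; print([a for a in dir(workcell) if not a.startswith('__')], getattr(workcell,'finger_overhang',None))
for n in ("top","side"):
    M=model(n); d=np.load(f"pics/{n}0.npy"); P,u,v=cloud(M,d)
    roi=(abs(P[:,0]-.643)<.12)&(abs(P[:,1]+.15)<.12)
    for z0,z1 in ((.034,.048),(.073,.09),(.108,.122),(.175,.195)):
        k=roi&(P[:,2]>z0)&(P[:,2]<z1); Q=P[k]
        r=cv2.minAreaRect((Q[:,:2]*1000).astype(np.float32)); print(n,z0,k.sum(),Q[:,2].mean().round(4),r)
    roi=(abs(P[:,0]-.459)<.08)&(abs(P[:,1]+.285)<.12)
    for z0,z1 in ((.004,.014),(.05,.08)):
        k=roi&(P[:,2]>z0)&(P[:,2]<z1); Q=P[k]
        r=cv2.minAreaRect((Q[:,:2]*1000).astype(np.float32)); print(n,'rack',z0,k.sum(),Q[:,2].mean().round(4),r)
M=model("top");p=cv2.imread("pics/top0.png");hsv=cv2.cvtColor(p,cv2.COLOR_BGR2HSV)
m=np.zeros(p.shape[:2],bool); m[160:174,414:444]=(p[160:174,414:444].min(2)>215)
print(m.sum(),rect(M,m,.184))
b=np.zeros(p.shape[:2],bool); b[235:275,430:505]=(hsv[235:275,430:505,1]<60)&(hsv[235:275,430:505,2]>180)
print('base',rect(M,b,.008))
```

```text
['MotionError', 'camera', 'camera_model', 'finger_overhang', 'get_obs', 'hand_in'] 0.025
top 0.034 308 0.0394 ((643.3916015625, -146.61032104492188), (139.77027893066406, 65.64288330078125), 76.48558044433594)
top 0.073 303 0.0799 ((641.1611328125, -145.69776916503906), (97.42361450195312, 55.63356018066406), 76.58003234863281)
top 0.108 316 0.1145 ((640.2385864257812, -148.3628387451172), (79.0104751586914, 45.752498626708984), 74.84685516357422)
top 0.175 145 0.1828 ((641.6763305664062, -149.51248168945312), (50.12229537963867, 13.886967658996582), 77.04530334472656)
top rack 0.004 915 0.0075 ((459.078857421875, -278.1090087890625), (225.8500518798828, 157.5889434814453), 89.73356628417969)
top rack 0.05 222 0.0656 ((458.7356262207031, -275.76129150390625), (29.933879852294922, 108.02850341796875), 3.8973886966705322)
side 0.034 447 0.0395 ((640.88427734375, -147.29705810546875), (144.098876953125, 64.55581665039062), 76.31854248046875)
side 0.073 528 0.08 ((640.2664794921875, -147.94761657714844), (99.15467834472656, 56.33199691772461), 79.44982147216797)
side 0.108 647 0.114 ((639.3131103515625, -150.01853942871094), (82.03738403320312, 46.2435302734375), 79.05431365966797)
side 0.175 217 0.1823 ((639.3184204101562, -151.34707641601562), (51.248226165771484, 12.484030723571777), 78.65290069580078)
side rack 0.004 1585 0.0075 ((460.8466796875, -280.48193359375), (198.60255432128906, 157.44650268554688), 88.57351684570312)
side rack 0.05 490 0.0642 ((455.8299560546875, -276.41326904296875), (31.30132484436035, 108.49098205566406), 4.691304683685303)
134 (array([ 635.9, -149.4]), array([22.7, 50. ]), -0.1972)
base (array([ 457.8, -275.9]), array([ 61.6, 116.5]), 0.0801)
```

```bash
cat > go.py <<'E'
# go.py x y z psi [lean about object y] : shift/turn in present tool axes; z = grasp height if 'g'
from h import *; import sys
x,y,z,psi=map(float,sys.argv[1:5]); lean=float(sys.argv[5]) if len(sys.argv)>5 else 0
o=get_obs(); R=Rn.from_quat(o["ee_rot"])
a=psi+np.pi/2
T=Rn.from_rotvec(lean*np.array([-np.sin(psi),np.cos(psi),0]))*Rn.from_matrix(np.array([[np.cos(a),np.sin(a),0],[np.sin(a),-np.cos(a),0],[0,0,-1]]).T.reshape(3,3).T)
d=np.array([x,y,z])-o["position"]
rv=(R.inv()*T).as_rotvec()
print("t",round(o["clock"],2),"pos",o["position"].round(4),"width",round(o["grip_width"],3),"F",o["ft_force"].round(1))
print("turn",rv.round(4),"rows>=",int(np.ceil(np.linalg.norm(rv)/.149)))
print("shift now-axes mm",(R.inv().apply(d)*1000).round(1),"| after-turn axes mm",(T.inv().apply(d)*1000).round(1))
E
python3 go.py 0.64 -0.15 0.30 -0.235
```

```text
t 0.1 pos [ 0.2529 -0.5712  0.2556] width 1.002 F [0.5 0.6 0.5]
turn [-1.20e-03 -5.00e-04 -9.19e-01] rows>= 7
shift now-axes mm [ 524.5 -228.5  -44.1] | after-turn axes mm [499.8 278.4 -44.4]
```

```bash
python3 -m creep '[[0,0,-0.131,0,0,-6.3,0],[0,0,-0.131,0,0,-6.3,0],[0,0,-0.131,0,0,-6.3,0],[0,0,-0.131,0,0,-6.3,0],[0,0,-0.131,0,0,-6.3,0],[0,0,-0.131,0,0,-6.3,0],[0,0,-0.131,0,0,-6.3,0]]' 40; python3 -m creep '[[0,0,0,35,20,0,0],[0,0,0,35,20,0,0],[0,0,0,35,20,0,0],[0,0,0,35,20,0,0],[0,0,0,35,20,0,0],[0,0,0,35,20,0,0],[0,0,0,35,20,0,0]]'; python3 go.py 0.64 -0.15 0.30 -0.235
```

```text
clock: 0.8
position: [0.2529, -0.5713, 0.3002]
ee_rot: [0.784, 0.621, 0.0, -0.0]
ft_force: [-0.9, -0.9, -0.6]
grip_width: 1.0
clock: 1.5
position: [0.4474, -0.3648, 0.3002]
ee_rot: [0.786, 0.619, -0.0, -0.0]
ft_force: [0.7, 0.2, 0.0]
grip_width: 1.0
t 1.5 pos [ 0.4474 -0.3648  0.3002] width 1.0 F [0.7 0.2 0. ]
turn [-0.0004 -0.     -0.0021] rows>= 1
shift now-axes mm [2.540e+02 1.368e+02 1.000e-01] | after-turn axes mm [2.537e+02 1.373e+02 2.000e-01]
```

```bash
python3 -m creep '[[0,0,0,36,19.5,0,0],[0,0,0,36,19.5,0,0],[0,0,0,36,19.5,0,0],[0,0,0,36,19.5,0,0],[0,0,0,36,19.5,0,0],[0,0,0,36,19.5,0,0],[0,0,0,36,19.5,0,0],[0,0,0,0,0,0,0]]'
python3 - <<'E'
from h import *
o=get_obs(); p,d=camera("wrist"); cv2.imwrite("pics/w1.png",p); np.save("pics/w1.npy",d); np.savez("pics/w1o.npz",q=o["ee_rot"],x=o["position"])
print(o["position"],o["clock"])
M=model("wrist",o);P,u,v=cloud(M,d)
roi=(abs(P[:,0]-.643)<.1)&(abs(P[:,1]+.15)<.1)
for z0,z1 in ((.034,.045),(.074,.085),(.110,.120),(.178,.19)):
    k=roi&(P[:,2]>z0)&(P[:,2]<z1); Q=P[k]
    print(z0,k.sum(),Q[:,2].mean().round(4),cv2.minAreaRect((Q[:,:2]*1000).astype(np.float32)))
E
```

```text
clock: 2.3
position: [0.6408, -0.1464, 0.2992]
ee_rot: [0.783, 0.622, 0.001, -0.002]
ft_force: [-0.9, 0.3, -0.4]
grip_width: 0.995
[ 0.64084614 -0.14641595  0.29917495] 2.3
0.034 1027 0.04 ((644.5852661132812, -149.98941040039062), (139.97328186035156, 63.911598205566406), 76.3570327758789)
0.074 1637 0.0802 ((644.1593627929688, -149.28448486328125), (96.03750610351562, 56.00846862792969), 79.40142822265625)
0.11 3142 0.1151 ((644.076171875, -147.92356872558594), (70.95929718017578, 46.10602951049805), 79.2162094116211)
0.178 1346 0.1841 ((643.2551879882812, -152.3780975341797), (50.55095672607422, 12.00307559967041), 78.78759002685547)
```

View pics/w1.png

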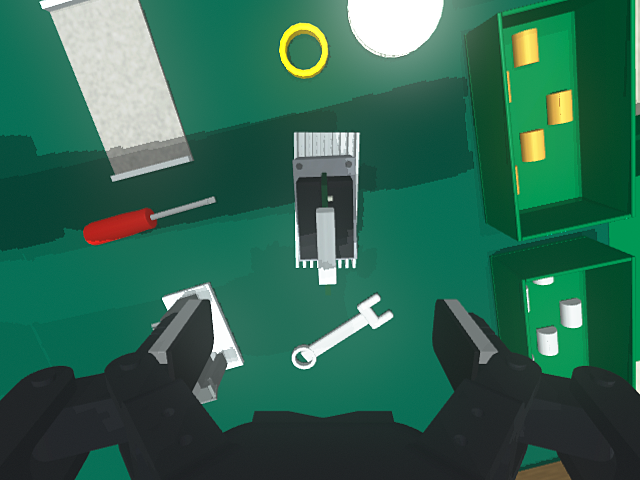

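Run:
```python
from h import *
s=np.load("pics/w1o.npz");o=dict(ee_rot=s["q"],position=s["x"]);M=model("wrist",o);d=np.load("pics/w1.npy");p=cv2.imread("pics/w1.png")
P,u,v=cloud(M,d)
def fit(k,psi):
    Q=P[k];c=Q.mean(0);ex=np.array([np.cos(psi),np.sin(psi)]);ey=np.array([-ex[1],ex[0]])
    A=np.c_[(Q[:,:2]-c[:2])@ex,(Q[:,:2]-c[:2])@ey,np.ones(len(Q))]
    r=np.linalg.lstsq(A,Q[:,2],rcond=None)[0]; print(len(Q),c.round(4),"slope x,y",r[:2].round(4),np.std(A@r-Q[:,2]).round(5))
roi=(abs(P[:,0]-.643)<.1)&(abs(P[:,1]+.15)<.1)
fit(roi&(P[:,2]>.18)&(P[:,2]<.19),-.195)
fit(roi&(P[:,2]>.112)&(P[:,2]<.118),-.19)
# green board
h=cv2.cvtColor(p,cv2.COLOR_BGR2HSV)
g=(h[v,u,1]>100)&roi&(P[:,2]>.125)
Q=P[g];print(g.sum(), [ (z,Q[abs(Q[:,2]-z)<.005].mean(0).round(4)) for z in (.13,.14,.15,.16) if (abs(Q[:,2]-z)<.005).sum()>5])
cv2.imwrite("pics/c4.png",cv2.resize(p[120:300,260:400],None,fx=4,fy=3.3,interpolation=2))
```

```text
1335 [ 0.6435 -0.1511  0.1841] slope x,y [ 0.0019 -0.006 ] 0.00074
3121 [ 0.6443 -0.147   0.1152] slope x,y [-0.0002 -0.0005] 0.00071
540 [(0.14, array([ 0.651 , -0.1132,  0.1394])), (0.15, array([ 0.6512, -0.1132,  0.1506])), (0.16, array([ 0.6511, -0.1132,  0.1606]))]
```

View pics/c4.png

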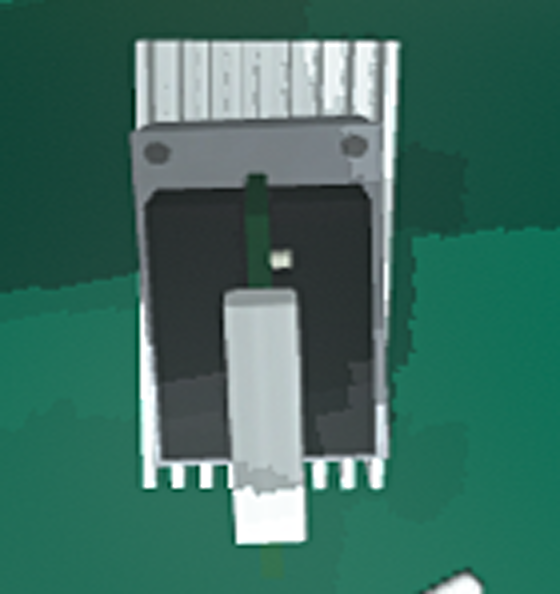

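```bash
python3 go.py 0.6433 -0.152 0.182 -0.192
```

```text
t 2.35 pos [ 0.6396 -0.1497  0.2993] width 1.002 F [-1.4 -1.1  0.1]
turn [-0.0015 -0.0018 -0.0397] rows>= 1
shift now-axes mm [ -1.6   4.3 117.3] | after-turn axes mm [ -1.6   4.1 117.3]
```

```bash
python3 -m creep '[[0,0,-0.04,-1.6,4,15,0],[0,0,0,0,0,25,0],[0,0,0,0,0,15,0],[0,0,0,0,0,0,0],[0,0,0,0,0,0,0]]'
cat > look.py <<'E'
# look.py name cx cy psi z0 z1 ... : wrist cloud rects by height band
from h import *; import sys
n=sys.argv[1]; cx,cy=map(float,sys.argv[2:4]); zs=list(map(float,sys.argv[4:]))
o=get_obs(); p,d=camera("wrist"); cv2.imwrite(f"pics/{n}.png",p); np.save(f"pics/{n}.npy",d)
print(o["position"].round(4),round(o["clock"],2))
M=model("wrist",o);P,u,v=cloud(M,d)
roi=(abs(P[:,0]-cx)<.1)&(abs(P[:,1]-cy)<.1)
for z0,z1 in zip(zs[::2],zs[1::2]):
    k=roi&(P[:,2]>z0)&(P[:,2]<z1); Q=P[k]
    if k.sum()<20: print(z0,k.sum()); continue
    print(z0,k.sum(),Q[:,2].mean().round(4),cv2.minAreaRect((Q[:,:2]*1000).astype(np.float32)))
E
python3 look.py w2 .643 -.15 .178 .19 .110 .118 .074 .085; python3 go.py 0.6433 -0.152 0.182 -0.192
```

```text
clock: 2.85
position: [0.6419, -0.1563, 0.246]
ee_rot: [0.773, 0.634, -0.0, 0.0]
ft_force: [-0.7, 0.2, 0.2]
grip_width: 0.997
[ 0.6419 -0.1563  0.246 ] 2.85
0.178 2201 0.184 ((643.2609252929688, -152.28189086914062), (50.44746780395508, 11.96588134765625), 79.00577545166016)
0.11 4495 0.1152 ((644.173095703125, -147.9034423828125), (70.8944320678711, 46.12858581542969), 78.9306640625)
0.074 2078 0.0802 ((644.247802734375, -149.2985076904297), (96.04871368408203, 56.13017654418945), 79.37947845458984)
t 2.9 pos [ 0.6422 -0.1562  0.2466] width 1.0 F [ 0.1 -0.4  0.3]
turn [ 0.0013  0.0002 -0.0055] rows>= 1
shift now-axes mm [ 4.3  0.1 64.6] | after-turn axes mm [ 4.3  0.3 64.6]
```

View pics/w2.png

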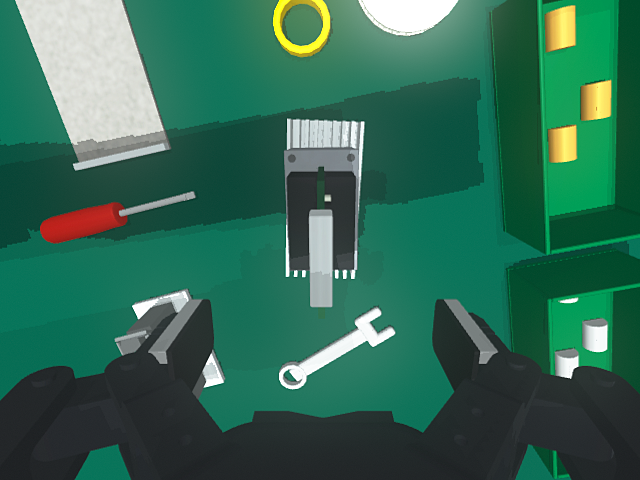

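```bash
python3 -m creep '[[0,0,-0.005,4.2,0.2,20,0],[0,0,0,0,0,25,0],[0,0,0,0,0,19.5,0],[0,0,0,0,0,0,0],[0,0,0,0,0,0,0]]'; python3 go.py 0.6433 -0.1522 0.182 -0.192
```

```text
clock: 3.4
position: [0.6435, -0.1519, 0.1824]
ee_rot: [0.772, 0.636, 0.0, 0.001]
ft_force: [0.6, -0.5, 0.1]
grip_width: 1.001
t 3.4 pos [ 0.6435 -0.1519  0.1824] width 1.001 F [ 0.6 -0.5  0.1]
turn [ 0.0014  0.0001 -0.0002] rows>= 1
shift now-axes mm [-0.4 -0.2  0.4] | after-turn axes mm [-0.4 -0.2  0.4]
```

Close gently (partial first, to see the speed).

```bash
python3 -m creep '[[0,0,0,0,0,0,150],[0,0,0,0,0,0,150],[0,0,0,0,0,0,150],[0,0,0,0,0,0,150],[0,0,0,0,0,0,150],[0,0,0,0,0,0,150]]' 30;  python3 -m creep '[[0,0,0,0,0,0,255],[0,0,0,0,0,0,255],[0,0,0,0,0,0,255],[0,0,0,0,0,0,255],[0,0,0,0,0,0,255]]' 40
```

```text
clock: 4.0
position: [0.643, -0.1517, 0.1809]
ee_rot: [0.772, 0.636, -0.0, 0.0]
ft_force: [-0.6, 0.0, -1.2]
grip_width: 0.412
clock: 4.5
position: [0.6431, -0.1518, 0.181]
ee_rot: [0.772, 0.636, 0.0, 0.0]
ft_force: [0.3, -0.3, 1.3]
grip_width: 0.136
```

```bash
python3 -m creep '[[0,0,0,0,0,-5,255],[0,0,0,0,0,-8,255],[0,0,0,0,0,-8,255],[0,0,0,0,0,-10,255],[0,0,0,0,0,-10,255],[0,0,0,0,0,-15,255],[0,0,0,0,0,-15,255],[0,0,0,0,0,0,255]]'
python3 - <<'E'
from h import *
for n in("wrist","side"):
    p,d=camera(n);cv2.imwrite(f"pics/{n}3.png",p if n=="wrist" else cv2.resize(p[260:460,220:460],None,fx=3.3,fy=2.9))
E
python3 go.py 0.4575 -0.276 0.25 0.075
```

```text
clock: 5.3
position: [0.6441, -0.1518, 0.2553]
ee_rot: [0.772, 0.636, 0.001, 0.002]
ft_force: [-0.7, 0.7, -0.4]
grip_width: 0.131
t 5.4 pos [ 0.6432 -0.1517  0.2523] width 0.134 F [ 1.   0.3 -1.1]
turn [ 8.00e-04  2.00e-04 -2.67e-01] rows>= 2
shift now-axes mm [-157.5 -158.6    2.2] | after-turn axes mm [-110.1 -194.5    2.3]
```

View pics/wrist3.png

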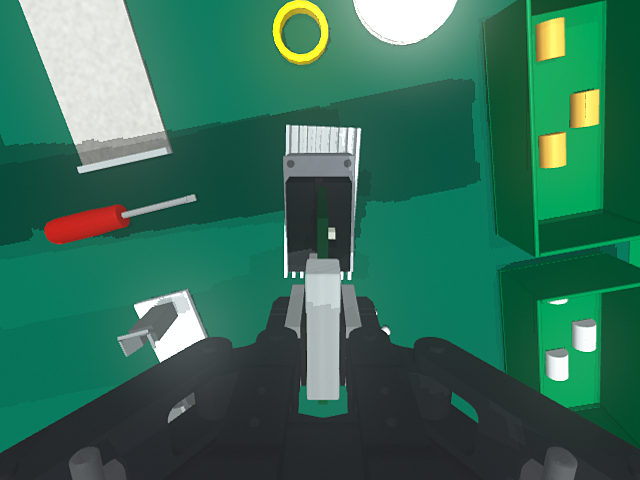

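View pics/side3.png

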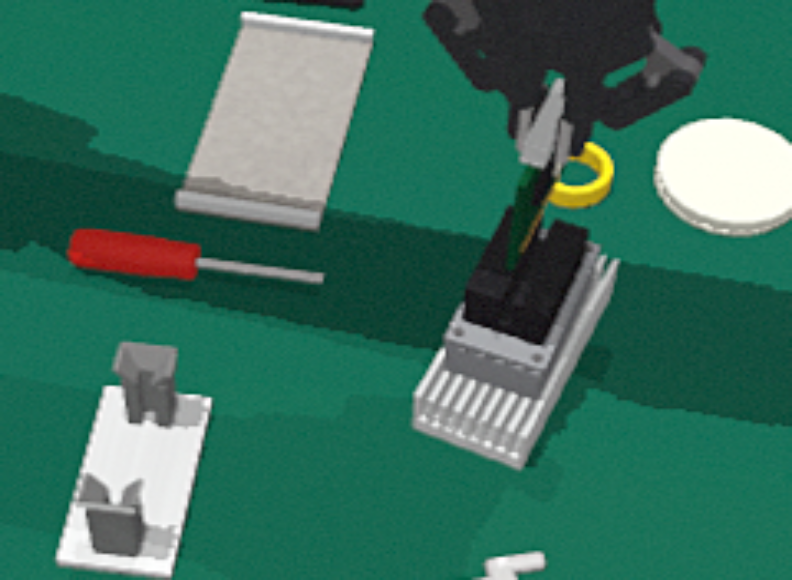

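```bash
python3 -m creep '[[0,0,-0.089,-10,-10,0,255],[0,0,-0.089,-10,-10,0,255],[0,0,-0.089,-10,-10,0,255]]'; python3 go.py 0.463 -0.35 0.25 0.075
```

```text
clock: 5.7
position: [0.6094, -0.1784, 0.2509]
ee_rot: [0.679, 0.735, -0.0, -0.001]
ft_force: [0.4, -0.3, -0.0]
grip_width: 0.133
t 5.7 pos [ 0.6094 -0.1784  0.2509] width 0.133 F [ 0.4 -0.3 -0. ]
turn [-0.0014 -0.0005  0.0041] rows>= 1
shift now-axes mm [-159.5 -159.5    1.1] | after-turn axes mm [-160.1 -158.8    0.9]
```

```bash
python3 -m creep '[[0,0,0.004,-27,-27,0,255],[0,0,0,-28,-27,0,255],[0,0,0,-28,-28,0,255],[0,0,0,-28,-28,0,255],[0,0,0,-28,-28,0,255],[0,0,0,-15,-15,0,255],[0,0,0,0,0,0,255],[0,0,0,0,0,0,255]]'; python3 look.py w4 .459 -.276 .055 .08 .068 .08 .004 .012
```

```text
clock: 6.5
position: [0.4683, -0.3428, 0.2513]
ee_rot: [0.682, 0.732, 0.0, -0.0]
ft_force: [0.2, 0.3, -1.5]
grip_width: 0.134
[ 0.4683 -0.3428  0.2513] 6.5
0.055 1924 0.0677 ((460.0608825683594, -278.4521484375), (30.737653732299805, 106.40385437011719), 4.761410236358643)
0.068 1095 0.071 ((460.0608825683594, -278.4521484375), (30.737653732299805, 106.40385437011719), 4.761410236358643)
0.004 6470 0.0082 ((492.81195068359375, -286.7710876464844), (124.09818267822266, 137.10203552246094), 4.706849575042725)
```

View pics/w4.png

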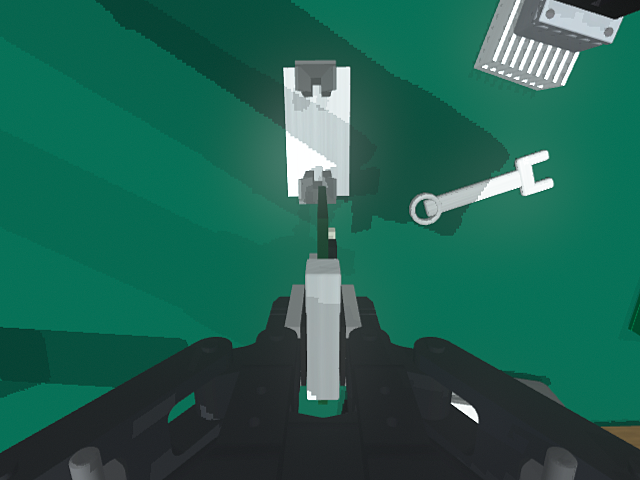

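```bash
python3 - <<'E'
from h import *
m=camera_model("wrist");K=np.array(m["camera_matrix"]);C=np.array(m["mount"]);d=np.load("pics/w4.npy");p=cv2.imread("pics/w4.png")
v,u=np.mgrid[150:420,290:350];v=v.ravel();u=u.ravel();z=d[v,u]
P=(np.c_[u,v,np.ones(len(u))]*z[:,None])@np.linalg.inv(K).T
T=P@C[:3,:3].T+C[:3,3]
ok=(z>0)&(T[:,2]<.115)
for a,b in ((-.02,.0),(0,.012),(.012,.02),(.03,.045),(.045,.06),(.06,.075),(.075,.09),(.09,.1)):
    k=ok&(T[:,2]>a)&(T[:,2]<b)&(abs(T[:,1])<.012)
    if k.sum(): print(a,k.sum(),"x",T[k,0].min().round(4),T[k,0].max().round(4),"y",T[k,1].min().round(4),T[k,1].max().round(4),"zmax",T[k,2].max().round(4))
E
python3 go.py 0.46 -0.278 0.25 0.081
```

```text
-0.02 5885 x -0.0261 0.0247 y -0.0099 0.0106 zmax -0.0
0 787 x -0.0384 0.0394 y -0.0108 0.0113 zmax 0.012
0.012 684 x -0.0416 0.0394 y -0.0109 0.0119 zmax 0.0199
0.03 157 x 0.0136 0.0393 y -0.0048 0.0071 zmax 0.045
0.045 139 x 0.0137 0.0393 y -0.0049 0.0069 zmax 0.0593
0.06 39 x 0.0387 0.0393 y -0.0009 0.0027 zmax 0.0742
0.075 32 x 0.0387 0.0392 y -0.0011 0.0028 zmax 0.088
t 6.55 pos [ 0.469  -0.3421  0.2515] width 0.13 F [ 0.5  0.8 -1. ]
turn [-0.0001 -0.0009 -0.0091] rows>= 1
shift now-axes mm [64.6 -4.4  1.5] | after-turn axes mm [64.6 -3.8  1.5]
```

```bash
python3 -m creep '[[0,0,-0.009,20,-1.4,0,255],[0,0,0,25,-1.5,0,255],[0,0,0,19.5,-1.5,0,255],[0,0,0,0,0,0,255],[0,0,0,0,0,0,255],[0,0,0,0,0,0,255]]'; python3 go.py 0.4592 -0.2778 0.17 0.082
```

```text
clock: 7.15
position: [0.4595, -0.2793, 0.2518]
ee_rot: [0.678, 0.735, -0.0, 0.0]
ft_force: [-0.6, -0.1, -0.3]
grip_width: 0.128
t 7.15 pos [ 0.4595 -0.2793  0.2518] width 0.128 F [-0.6 -0.1 -0.3]
turn [-0.0001  0.0001 -0.0018] rows>= 1
shift now-axes mm [ 1.5 -0.2 81.8] | after-turn axes mm [ 1.5 -0.2 81.8]
```

```bash
python3 -m creep '[[0,0,-0.002,1.4,-0.2,20,255],[0,0,0,0,0,30,255],[0,0,0,0,0,25,255],[0,0,0,0,0,7,255],[0,0,0,0,0,0,255],[0,0,0,0,0,0,255]]'; python3 go.py 0.4592 -0.2778 0.1 0.082
python3 - <<'E'
from h import *
p,d=camera("side");cv2.imwrite("pics/s5.png",cv2.resize(p[320:480,180:380],None,fx=4,fy=3.7))
p,d=camera("wrist");cv2.imwrite("pics/w5.png",p)
E
```

```text
clock: 7.75
position: [0.4596, -0.2781, 0.1711]
ee_rot: [0.678, 0.735, 0.0, 0.001]
ft_force: [-0.1, 0.2, -1.2]
grip_width: 0.135
t 7.75 pos [ 0.4596 -0.2781  0.1711] width 0.135 F [-0.1  0.2 -1.2]
turn [ 0.0012  0.0008 -0.0002] rows>= 1
shift now-axes mm [ 0.4 -0.5 71.1] | after-turn axes mm [ 0.3 -0.4 71.1]
```

View pics/s5.png

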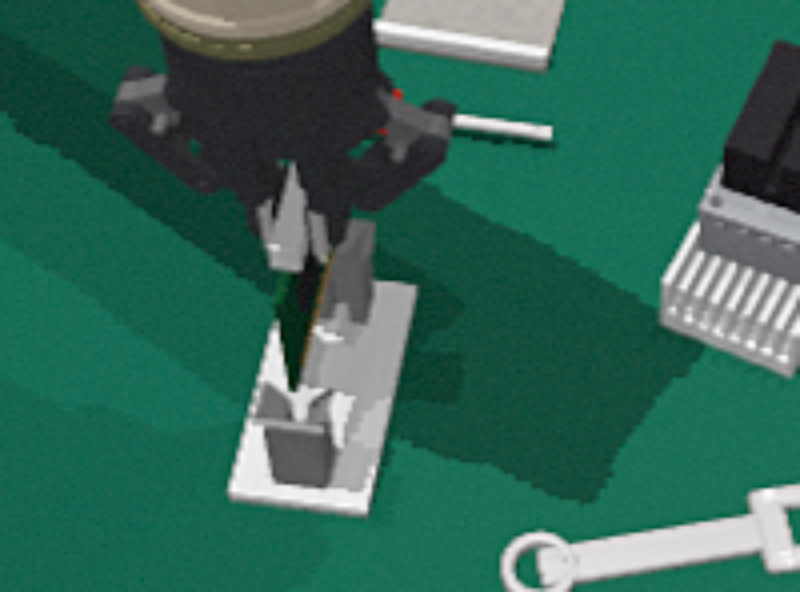

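View pics/w5.png

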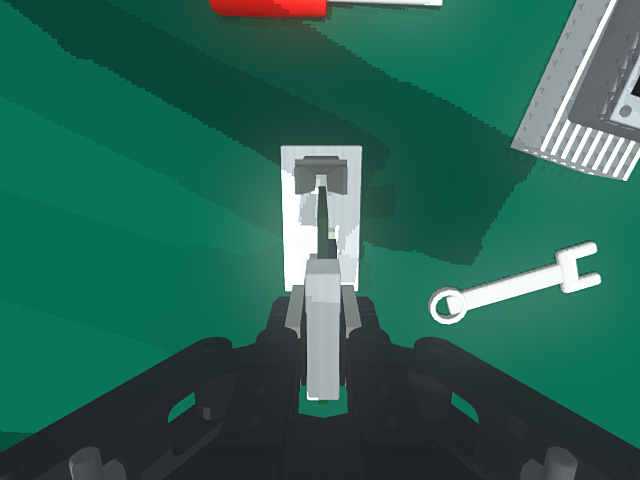

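```bash
python3 -m creep '[[0,0,0,0.3,-0.3,5,255],[0,0,0,0,0,7,255],[0,0,0,0,0,7,255],[0,0,0,0,0,6,255],[0,0,0,0,0,0,255]]'; python3 -m creep '[[0,0,0,0,0,6,255],[0,0,0,0,0,6,255],[0,0,0,0,0,6,255],[0,0,0,0,0,6,255],[0,0,0,0,0,0,255]]';python3 go.py 0.4592 -0.2778 0.1 0.082
```

```text
clock: 8.35
position: [0.4581, -0.2771, 0.1437]
ee_rot: [0.678, 0.736, -0.0, -0.001]
ft_force: [0.4, 0.2, -0.8]
grip_width: 0.137
clock: 8.85
position: [0.4582, -0.2771, 0.1199]
ee_rot: [0.678, 0.736, -0.0, -0.001]
ft_force: [0.0, 0.8, -2.0]
grip_width: 0.127
t 8.85 pos [ 0.4582 -0.2771  0.1199] width 0.127 F [ 0.   0.8 -2. ]
turn [-0.0011 -0.0009  0.    ] rows>= 1
shift now-axes mm [-0.8  1.  19.9] | after-turn axes mm [-0.8  1.  19.9]
```

```bash
python3 -m creep '[[0,0,0,0,0,6,255],[0,0,0,0,0,6,255],[0,0,0,0,0,5,255],[0,0,0,0,0,0,255]]'; python3 -m creep '[[0,0,0,0,0,2,255],[0,0,0,0,0,1,255],[0,0,0,0,0,0,255]]'; python3 -m creep '[[0,0,0,0,0,1,255],[0,0,0,0,0,1,255],[0,0,0,0,0,0,255]]'
```

```text
clock: 9.25
position: [0.4582, -0.2771, 0.103]
ee_rot: [0.678, 0.735, -0.0, -0.001]
ft_force: [-0.4, 0.3, -1.6]
grip_width: 0.13
clock: 9.55
position: [0.4586, -0.2774, 0.1009]
ee_rot: [0.678, 0.735, 0.0, 0.0]
ft_force: [-0.1, 0.1, -1.8]
grip_width: 0.134
clock: 9.85
position: [0.4587, -0.2774, 0.099]
ee_rot: [0.678, 0.735, 0.0, 0.0]
ft_force: [0.8, -0.5, -1.3]
grip_width: 0.135
```

```bash
for i in 1; do python3 -m creep '[[0,0,0,0,0,1,255],[0,0,0,0,0,0,255]]'; python3 -m creep '[[0,0,0,0,0,1,255],[0,0,0,0,0,0,255]]'; done
python3 - <<'E'
from h import *
o=get_obs();p,d=camera("wrist");M=model("wrist",o);P,u,v=cloud(M,d)
k=(abs(P[:,0]-.459)<.006)&(abs(P[:,1]+.278)<.024)&(P[:,2]<.13)&(P[:,2]>.08);print("bar top z",k.sum(),np.median(P[k,2]))
E
```

```text
clock: 10.05
position: [0.4591, -0.2774, 0.0988]
ee_rot: [0.677, 0.736, 0.0, 0.0]
ft_force: [-2.2, 1.4, 8.2]
grip_width: 0.133
clock: 10.25
position: [0.4596, -0.2775, 0.0988]
ee_rot: [0.677, 0.736, 0.0, 0.001]
ft_force: [-4.1, 3.6, 16.9]
grip_width: 0.135
bar top z 4285 0.10227782742032708
```

```bash
python3 -m creep '[[0,0,0,0,0,-2,255],[0,0,0,0,0,0,200],[0,0,0,0,0,0,170],[0,0,0,0,0,0,120],[0,0,0,0,0,0,120],[0,0,0,0,0,0,120]]'; python3 -m creep '[[0,0,0,0,0,-10,120],[0,0,0,0,0,-20,60],[0,0,0,0,0,-30,0],[0,0,0,0,0,-40,0],[0,0,0,0,0,-40,0],[0,0,0,0,0,-30,0],[0,0,0,0,0,0,0]]'
python3 - <<'E'
from h import *
o=get_obs();p,d=camera("wrist");cv2.imwrite("pics/w6.png",p);M=model("wrist",o);P,u,v=cloud(M,d)
k=(abs(P[:,0]-.459)<.012)&(abs(P[:,1]+.278)<.03)&(P[:,2]<.13)&(P[:,2]>.09);print("bar top z",k.sum(),np.median(P[k,2]),cv2.minAreaRect((P[k,:2]*1000).astype(np.float32)))
E
python3 go.py 0.6436 -0.1485 0.23 -0.19
```

```text
clock: 10.9
position: [0.4586, -0.2773, 0.0988]
ee_rot: [0.678, 0.735, -0.0, -0.0]
ft_force: [-0.5, -0.8, -0.0]
grip_width: 0.528
clock: 11.6
position: [0.4603, -0.2779, 0.2743]
ee_rot: [0.677, 0.736, 0.001, 0.004]
ft_force: [1.2, 0.4, 1.0]
grip_width: 0.998
bar top z 938 0.10214240039040129 ((459.9186706542969, -278.1156921386719), (11.45211410522461, 49.76201248168945), 4.663435459136963)
t 11.65 pos [ 0.4595 -0.2776  0.2717] width 0.997 F [-0.4 -0.3  0.4]
turn [0.0039 0.0025 0.2721] rows>= 2
shift now-axes mm [113.7 193.9  42. ] | after-turn axes mm [161.6 156.4  41.7]
```

View pics/w6.png

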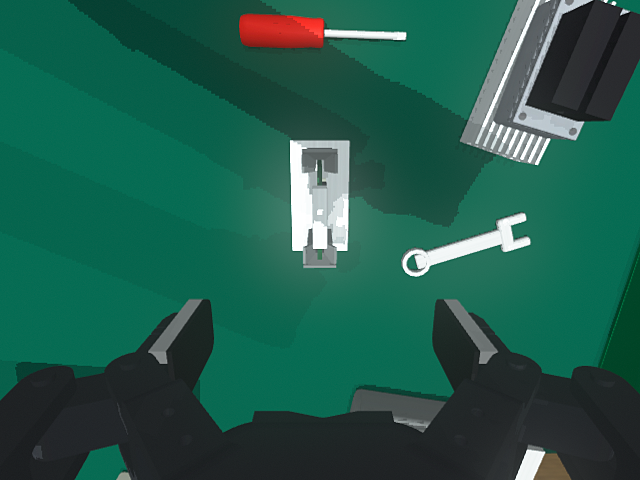

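Card seated: bar top is at 0.102 m as expected, and the bar sits at (320,212) between the guides. Next the block.

```bash
python3 -m creep '[[0,0,0.091,12,20,0,0],[0,0,0.091,15,25,0,0],[0,0,0.09,18,28,0,0]]'; python3 go.py 0.6436 -0.165 0.24 -0.19
```

```text
clock: 11.95
position: [0.5323, -0.2337, 0.2682]
ee_rot: [0.773, 0.635, -0.001, -0.0]
ft_force: [-0.2, -0.7, 0.5]
grip_width: 1.001
t 11.95 pos [ 0.5323 -0.2337  0.2682] width 1.001 F [-0.2 -0.7  0.5]
turn [-0.0013  0.0003 -0.0052] rows>= 1
shift now-axes mm [89.  95.9 28.1] | after-turn axes mm [88.5 96.4 28.2]
```

```bash
python3 -m creep '[[0,0,-0.005,25,27,6,0],[0,0,0,25,27,8,0],[0,0,0,25,27,8,0],[0,0,0,13,15,5,0],[0,0,0,0,0,0,0],[0,0,0,0,0,0,0],[0,0,0,0,0,0,0]]'; python3 look.py w7 .643 -.15 .111 .119 .074 .085 .034 .045; python3 go.py 0.6436 -0.1485 0.105 -0.19
```

```text
clock: 12.65
position: [0.6422, -0.1663, 0.2419]
ee_rot: [0.77, 0.638, -0.0, 0.0]
ft_force: [0.3, 0.6, -0.0]
grip_width: 1.002
[ 0.6422 -0.1663  0.2419] 12.65
0.111 5791 0.1151 ((643.6629028320312, -150.13363647460938), (66.50205993652344, 46.00362777709961), 78.92611694335938)
0.074 2395 0.0801 ((644.1836547851562, -149.23294067382812), (95.60663604736328, 56.111209869384766), 79.3221435546875)
0.034 1436 0.04 ((644.4208984375, -149.908935546875), (140.1632080078125, 64.17689514160156), 76.44247436523438)
t 12.7 pos [ 0.6423 -0.1664  0.2422] width 1.0 F [-0.5  0.4 -0.2]
turn [0.0001 0.0008 0.0034] rows>= 1
shift now-axes mm [ 18.   -2.  137.1] | after-turn axes mm [ 17.9  -2.1 137.2]
```

View pics/w7.png

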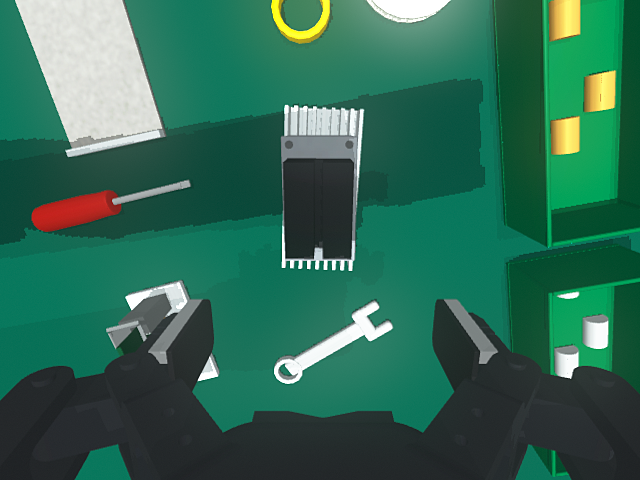

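```bash
python3 go.py 0.6429 -0.1500 0.108 -0.193; python3 -m creep '[[0,0,0.004,9,-1.4,20,0],[0,0,0,7.5,-1.4,30,0],[0,0,0,0,0,35,0],[0,0,0,0,0,30,0],[0,0,0,0,0,10,0],[0,0,0,0,0,0,0],[0,0,0,0,0,0,0]]' 40;python3 go.py 0.6429 -0.1500 0.108 -0.193
```

```text
t 12.7 pos [ 0.6423 -0.1664  0.2422] width 1.0 F [-0.5  0.4 -0.2]
turn [0.0001 0.0008 0.0064] rows>= 1
shift now-axes mm [ 16.4  -2.5 134.1] | after-turn axes mm [ 16.2  -2.5 134.2]
clock: 13.4
position: [0.644, -0.149, 0.1188]
ee_rot: [0.771, 0.637, 0.001, 0.001]
ft_force: [1.0, 0.1, 0.1]
grip_width: 0.999
t 13.4 pos [ 0.644  -0.149   0.1188] width 0.999 F [1.  0.1 0.1]
turn [0.0022 0.0002 0.0033] rows>= 1
shift now-axes mm [-1.2 -0.9 10.8] | after-turn axes mm [-1.2 -0.9 10.8]
```

```bash
python3 -m creep '[[0,0,0.003,-1.2,-0.9,5.5,0],[0,0,0,0,0,5,0],[0,0,0,0,0,0,60],[0,0,0,0,0,0,60],[0,0,0,0,0,0,60],[0,0,0,0,0,0,60]]' 40;python3 go.py 0.6429 -0.1500 0.108 -0.193;  python3 -m creep '[[0,0,0,0,0,0,100],[0,0,0,0,0,0,110],[0,0,0,0,0,0,150],[0,0,0,0,0,0,255],[0,0,0,0,0,0,255],[0,0,0,0,0,0,255]]'; python3 go.py 0.6429 -0.1500 0.108 -0.193
```

```text
clock: 14.0
position: [0.6424, -0.1494, 0.1067]
ee_rot: [0.772, 0.636, 0.0, 0.0]
ft_force: [-0.2, -0.5, -0.3]
grip_width: 0.763
t 14.0 pos [ 0.6424 -0.1494  0.1067] width 0.763 F [-0.2 -0.5 -0.3]
turn [ 0.0004 -0.      0.0011] rows>= 1
shift now-axes mm [-0.5  0.6 -1.3] | after-turn axes mm [-0.5  0.6 -1.3]
clock: 14.6
position: [0.6424, -0.1495, 0.1066]
ee_rot: [0.772, 0.636, 0.0, 0.0]
ft_force: [-0.6, -0.4, 1.6]
grip_width: 0.533
t 14.6 pos [ 0.6424 -0.1495  0.1066] width 0.533 F [-0.6 -0.4  1.6]
turn [0.0004 0.0001 0.0011] rows>= 1
shift now-axes mm [-0.4  0.6 -1.4] | after-turn axes mm [-0.4  0.6 -1.4]
```

```bash
python3 -m creep '[[0,0,0,0,0,-5,255],[0,0,0,0,0,-10,255],[0,0,0,0,0,-20,255],[0,0,0,0,0,-30,255],[0,0,0,0,0,-25,255],[0,0,0,0,0,0,255]]'; python3 go.py 0.658 0.083 0.20 0.25
```

```text
clock: 15.2
position: [0.644, -0.1495, 0.2014]
ee_rot: [0.772, 0.636, 0.002, 0.003]
ft_force: [0.1, 0.6, -1.9]
grip_width: 0.529
t 15.2 pos [ 0.644  -0.1495  0.2014] width 0.529 F [ 0.1  0.6 -1.9]
turn [ 0.0064  0.0016 -0.442 ] rows>= 3
shift now-axes mm [230.9 -30.6   1.1] | after-turn axes mm [221.8  71.1   1.4]
```

```bash
python3 -m creep '[[0,0,-0.111,15,0,0,255],[0,0,-0.111,15,0,0,255],[0,0,-0.11,15,0,0,255],[0,0,-0.11,15,0,0,255]]'; python3 go.py 0.658 0.083 0.20 0.25
```

```text
clock: 15.6
position: [0.6435, -0.0893, 0.1961]
ee_rot: [0.612, 0.791, -0.0, -0.0]
ft_force: [0.8, -0.2, -1.2]
grip_width: 0.531
t 15.6 pos [ 0.6435 -0.0893  0.1961] width 0.531 F [ 0.8 -0.2 -1.2]
turn [-0.0006 -0.0002  0.0047] rows>= 1
shift now-axes mm [163.1  57.4  -3.9] | after-turn axes mm [163.4  56.7  -3.9]
```

```bash
python3 -m creep '[[0,0,0.004,27,9,-4,255],[0,0,0,35,12,0,255],[0,0,0,40,14,0,255],[0,0,0,35,12,0,255],[0,0,0,23,9,0,255],[0,0,0,0,0,0,255],[0,0,0,0,0,0,255],[0,0,0,0,0,0,255]]'; python3 look.py w8 .638 .163 .0025 .0075 .0115 .017 ; python3 go.py 0.638 0.161 0.10 0.25
```

```text
clock: 16.4
position: [0.6591, 0.0773, 0.2002]
ee_rot: [0.616, 0.788, -0.0, 0.0]
ft_force: [0.4, -0.1, -0.5]
grip_width: 0.532
[0.6591 0.0773 0.2002] 16.4
0.0025 10621 0.0042 ((637.9813842773438, 161.26235961914062), (216.0703582763672, 166.59397888183594), 6.294760227203369)
0.0115 1618 0.0141 ((639.3074951171875, 161.1935577392578), (69.87789916992188, 102.22147369384766), 13.113992691040039)
t 16.45 pos [0.6591 0.0771 0.2002] width 0.532 F [ 0.4  0.5 -1.3]
turn [-0.0004  0.0008 -0.0061] rows>= 1
shift now-axes mm [ 86.6  -0.2 100.2] | after-turn axes mm [ 86.5   0.3 100.2]
```

View pics/w8.png

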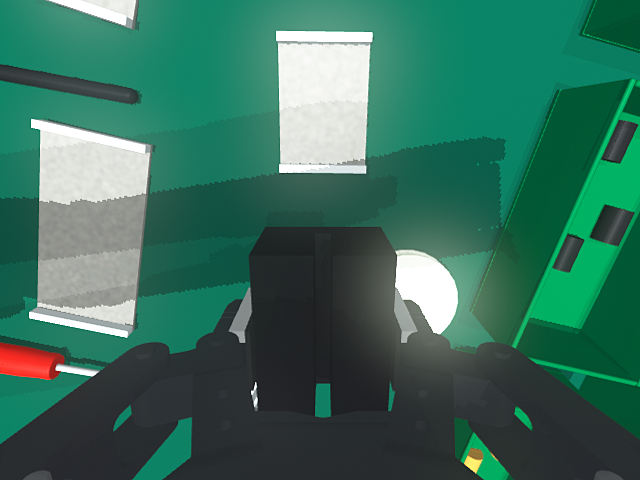

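```bash
python3 go.py 0.6387 0.1616 0.06 0.229;  python3 -m creep '[[0,0,0.015,30,-2,30,255],[0,0,0,30,-1,40,255],[0,0,0,28,0,40,255],[0,0,0,0,0,20,255],[0,0,0,0,0,10,255],[0,0,0,0,0,0,255],[0,0,0,0,0,0,255]]'; python3 go.py 0.6387 0.1616 0.031 0.229
```

```text
t 16.45 pos [0.6591 0.0771 0.2002] width 0.532 F [ 0.4  0.5 -1.3]
turn [-0.0004  0.0008  0.0149] rows>= 1
shift now-axes mm [ 87.    0.7 140.2] | after-turn axes mm [ 86.9  -0.7 140.2]
clock: 17.15
position: [0.6367, 0.1624, 0.0617]
ee_rot: [0.622, 0.783, 0.0, 0.001]
ft_force: [0.3, 0.4, -1.1]
grip_width: 0.534
t 17.15 pos [0.6367 0.1624 0.0617] width 0.534 F [ 0.3  0.4 -1.1]
turn [ 0.0017  0.0006 -0.0002] rows>= 1
shift now-axes mm [-1.2  1.7 30.7] | after-turn axes mm [-1.2  1.8 30.7]
```

```bash
python3 -m creep '[[0,0,0,-1.2,1.8,8,255],[0,0,0,0,0,8,255],[0,0,0,0,0,6,255],[0,0,0,0,0,4,255],[0,0,0,0,0,0,255],[0,0,0,0,0,0,255]]'; python3 -m creep '[[0,0,0,0,0,2,255],[0,0,0,0,0,1,255],[0,0,0,0,0,0,255]]'; python3 -m creep '[[0,0,0,0,0,1,255],[0,0,0,0,0,0,255]]'; python3 go.py 0.6387 0.1616 0.031 0.229
```

```text
clock: 17.75
position: [0.6375, 0.1631, 0.0344]
ee_rot: [0.621, 0.784, -0.0, -0.0]
ft_force: [0.4, -0.5, -1.0]
grip_width: 0.537
clock: 18.05
position: [0.6375, 0.1629, 0.0314]
ee_rot: [0.621, 0.784, -0.0, 0.0]
ft_force: [0.5, 0.7, -1.0]
grip_width: 0.531
clock: 18.25
position: [0.6377, 0.163, 0.0307]
ee_rot: [0.621, 0.784, 0.0, 0.0]
ft_force: [-0.2, -0.4, 0.6]
grip_width: 0.533
t 18.25 pos [0.6377 0.163  0.0307] width 0.533 F [-0.2 -0.4  0.6]
turn [0.0004 0.0001 0.0019] rows>= 1
shift now-axes mm [-1.6  0.7 -0.3] | after-turn axes mm [-1.6  0.7 -0.3]
```

```bash
python3 -m creep '[[0,0,0,0,0,0.6,255],[0,0,0,0,0,0,255]]'; python3 -m creep '[[0,0,0,0,0,0,110],[0,0,0,0,0,0,90],[0,0,0,0,0,0,70],[0,0,0,0,0,0,60],[0,0,0,0,0,0,60]]'; python3 -m creep '[[0,0,0,0,0,-10,60],[0,0,0,0,0,-20,40],[0,0,0,0,0,-30,0],[0,0,0,0,0,-40,0],[0,0,0,0,0,-40,0],[0,0,0,0,0,-40,0],[0,0,0,0,0,-20,0],[0,0,0,0,0,0,0]]'; python3 look.py w9 .638 .163 .0115 .017 .034 .045; python3 go.py 0.6442 -0.167 0.22 -0.187
```

```text
clock: 18.45
position: [0.6377, 0.163, 0.0306]
ee_rot: [0.621, 0.784, 0.0, 0.0]
ft_force: [-3.5, -1.7, 6.9]
grip_width: 0.532
clock: 18.95
position: [0.6375, 0.163, 0.0297]
ee_rot: [0.621, 0.784, -0.0, -0.0]
ft_force: [-0.5, 0.0, 0.1]
grip_width: 0.765
clock: 19.75
position: [0.6387, 0.1638, 0.2346]
ee_rot: [0.621, 0.784, 0.003, 0.002]
ft_force: [-0.0, 0.3, 0.8]
grip_width: 1.002
[0.6387 0.1638 0.2346] 19.75
0.0115 1510 0.0142 ((639.6766357421875, 160.7642059326172), (69.45606994628906, 102.53307342529297), 13.07270622253418)
0.034 3572 0.0392 ((639.0074462890625, 162.09107971191406), (46.059539794921875, 66.63565063476562), 13.235218048095703)
t 19.8 pos [0.638  0.1634 0.2321] width 1.0 F [ 0.1 -0.4 -0.8]
turn [ 0.0033 -0.0006  0.4181] rows>= 3
shift now-axes mm [-323.   -69.7   11.9] | after-turn axes mm [-323.5   67.5   12.1]
```

View pics/w9.png

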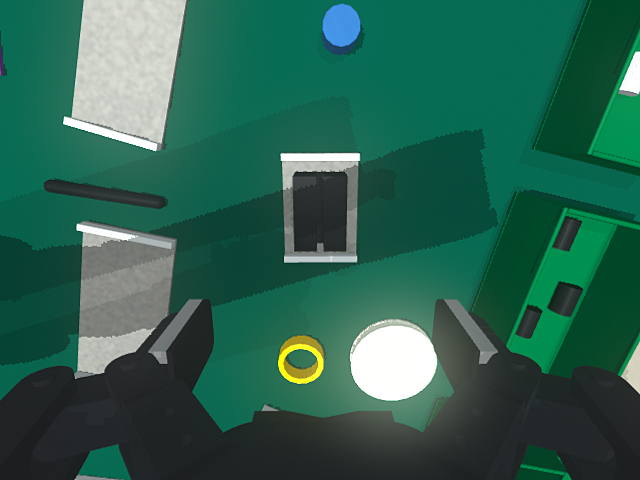

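Block is placed: centred within about 1.5 mm, yaw equal to the plate's, top at 0.039. Back for the box.

```bash
python3 -m creep '[[0,0,0.105,-20,0,0,0],[0,0,0.105,-25,0,0,0],[0,0,0.104,-30,0,0,0],[0,0,0.104,-30,0,0,0]]'; python3 go.py 0.6434 -0.163 0.21 -0.187
```

```text
clock: 20.2
position: [0.6429, 0.0577, 0.2284]
ee_rot: [0.771, 0.637, -0.001, -0.001]
ft_force: [0.4, -0.0, 0.9]
grip_width: 0.997
t 20.2 pos [0.6429 0.0577 0.2284] width 0.997 F [ 0.4 -0.   0.9]
turn [-0.0019  0.0004 -0.0039] rows>= 1
shift now-axes mm [-216.6   42.4   18.5] | after-turn axes mm [-216.7   41.6   18.4]
```

```bash
python3 -m creep '[[0,0,-0.004,-35,7,3,0],[0,0,0,-42,8,4,0],[0,0,0,-45,9,4,0],[0,0,0,-45,9,4,0],[0,0,0,-30,6,3,0],[0,0,0,-20,3,0,0],[0,0,0,0,0,0,0],[0,0,0,0,0,0,0]]'; python3 look.py w10 .643 -.15  .074 .085 .034 .045; python3 go.py 0.6434 -0.1487 0.068 -0.187
```

```text
clock: 21.0
position: [0.6446, -0.1619, 0.2109]
ee_rot: [0.769, 0.639, -0.0, -0.001]
ft_force: [-0.6, -0.1, -0.3]
grip_width: 0.998
[ 0.6446 -0.1619  0.2109] 21.0
0.074 11178 0.0801 ((644.1693115234375, -149.25619506835938), (95.77982330322266, 56.13908004760742), 79.42383575439453)
0.034 1572 0.0399 ((644.5404052734375, -149.88314819335938), (140.30682373046875, 64.01280212402344), 76.50761413574219)
t 21.05 pos [ 0.6449 -0.1608  0.2112] width 1.002 F [0.9 0.1 0. ]
turn [-0.0011 -0.0009  0.0053] rows>= 1
shift now-axes mm [ 11.5  -3.5 143.2] | after-turn axes mm [ 11.6  -3.7 143.2]
```

```bash
python3 -m creep '[[0,0,0.005,11.5,-3.7,25,0],[0,0,0,0,0,40,0],[0,0,0,0,0,40,0],[0,0,0,0,0,20,0],[0,0,0,0,0,0,0],[0,0,0,0,0,0,0]]';python3 go.py 0.6434 -0.1487 0.068 -0.185
```

```text
clock: 21.65
position: [0.644, -0.1489, 0.0876]
ee_rot: [0.77, 0.638, 0.0, -0.0]
ft_force: [0.3, 0.3, 0.6]
grip_width: 0.999
t 21.65 pos [ 0.644  -0.1489  0.0876] width 0.999 F [0.3 0.3 0.6]
turn [ 0.0005 -0.0006 -0.0013] rows>= 1
shift now-axes mm [ 0.1 -0.6 19.6] | after-turn axes mm [ 0.1 -0.6 19.6]
```

```bash
python3 -m creep '[[0,0,0,0,-0.6,8,0],[0,0,0,0,0,8,0],[0,0,0,0,0,3,0],[0,0,0,0,0,0,40],[0,0,0,0,0,0,60],[0,0,0,0,0,0,60]]' 60; python3 go.py 0.6434 -0.1487 0.068 -0.185;python3 -m creep '[[0,0,0,0,0,0,75],[0,0,0,0,0,0,85],[0,0,0,0,0,0,100],[0,0,0,0,0,0,255],[0,0,0,0,0,0,255],[0,0,0,0,0,0,255]]';python3 go.py 0.6434 -0.1487 0.068 -0.185
```

```text
clock: 22.25
position: [0.6431, -0.1502, 0.0682]
ee_rot: [0.77, 0.638, 0.0, 0.0]
ft_force: [-0.6, 0.8, -0.3]
grip_width: 0.767
t 22.25 pos [ 0.6431 -0.1502  0.0682] width 0.767 F [-0.6  0.8 -0.3]
turn [ 0.0005  0.0001 -0.0031] rows>= 1
shift now-axes mm [ 1.5 -0.   0.2] | after-turn axes mm [1.5 0.  0.2]
clock: 22.85
position: [0.6431, -0.1501, 0.0682]
ee_rot: [0.77, 0.638, 0.0, 0.0]
ft_force: [-1.3, 0.8, 5.8]
grip_width: 0.651
t 22.85 pos [ 0.6431 -0.1501  0.0682] width 0.651 F [-1.3  0.8  5.8]
turn [ 0.0006  0.0001 -0.003 ] rows>= 1
shift now-axes mm [ 1.5 -0.   0.2] | after-turn axes mm [ 1.5 -0.   0.2]
```

```bash
python3 -m creep '[[0,0,0,0,0,-5,255],[0,0,0,0,0,-10,255],[0,0,0,0,0,-25,255],[0,0,0,0,0,-35,255],[0,0,0,0,0,-35,255],[0,0,0,0,0,-22,255],[0,0,0,0,0,0,255]]'; python3 go.py 0.444 0.168 0.20 -0.072
```

```text
clock: 23.55
position: [0.6445, -0.1501, 0.2041]
ee_rot: [0.77, 0.638, 0.002, 0.002]
ft_force: [0.4, -0.0, -2.7]
grip_width: 0.647
t 23.55 pos [ 0.6445 -0.1501  0.2041] width 0.647 F [ 0.4 -0.  -2.7]
turn [ 0.0061  0.0006 -0.116 ] rows>= 1
shift now-axes mm [ 275.1 -256.4    2.5] | after-turn axes mm [ 302.9 -222.8    4.1]
```

```bash
python3 -m creep '[[0,0,-0.058,15,-12,0,255],[0,0,-0.058,20,-15,0,255],[0,0,0,28,-20,0,255],[0,0,0,32,-23,0,255],[0,0,0,32,-23,0,255],[0,0,0,32,-23,0,255],[0,0,0,32,-23,0,255],[0,0,0,32,-23,0,255]]'; python3 go.py 0.444 0.168 0.20 -0.072
```

```text
clock: 24.35
position: [0.4988, 0.0868, 0.1987]
ee_rot: [0.732, 0.681, -0.001, -0.0]
ft_force: [0.8, 0.7, -3.2]
grip_width: 0.649
t 24.35 pos [0.4988 0.0868 0.1987] width 0.649 F [ 0.8  0.7 -3.2]
turn [-0.0014  0.0005 -0.0002] rows>= 1
shift now-axes mm [ 77.  -60.6  -1.2] | after-turn axes mm [ 77.  -60.5  -1.3]
```

```bash
python3 -m creep '[[0,0,0,26,-20,0,255],[0,0,0,22,-18,0,255],[0,0,0,12,-10,0,255],[0,0,0,0,0,0,255],[0,0,0,0,0,0,255],[0,0,0,0,0,0,255]]'; python3 look.py w11 .449 .249 .0115 .017 ; python3 go.py 0.4495 0.2485 0.06 -0.072
```

```text
clock: 24.95
position: [0.4576, 0.1478, 0.1995]
ee_rot: [0.733, 0.68, -0.0, -0.0]
ft_force: [0.3, -1.1, -2.7]
grip_width: 0.65
[0.4576 0.1478 0.1995] 24.95
0.0115 769 0.0141 ((446.01531982421875, 185.47598266601562), (6.297273635864258, 79.34029388427734), 86.63728332519531)
t 25.0 pos [0.4576 0.1479 0.1996] width 0.644 F [ 0.7  0.4 -2.2]
turn [-0.0003  0.0001 -0.0021] rows>= 1
shift now-axes mm [ 99.7 -15.5 139.5] | after-turn axes mm [ 99.8 -15.3 139.6]
```

View pics/w11.png

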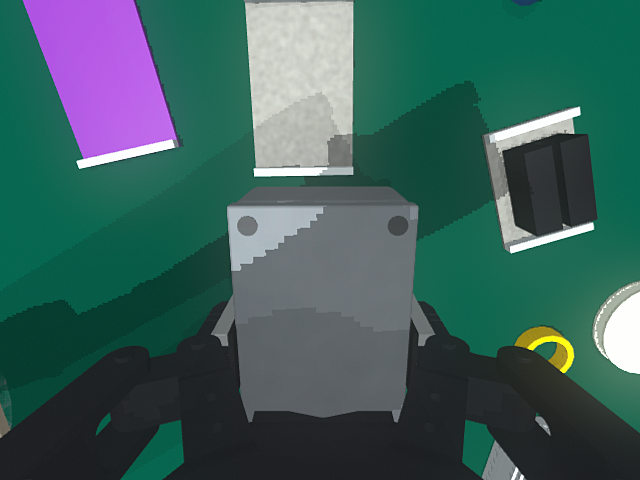

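```bash
python3 -m creep '[[0,0,0,18,-4,0,255],[0,0,0,12,-4,0,255],[0,0,0,0,0,0,255],[0,0,0,0,0,0,255]]'; python3 look.py w12 .449 .265 .0115 .017 ; python3 go.py 0.449 0.248 0.06 -0.065
```

```text
clock: 25.4
position: [0.4512, 0.1793, 0.1997]
ee_rot: [0.732, 0.681, -0.0, 0.0]
ft_force: [0.3, -0.3, -3.1]
grip_width: 0.649
[0.4512 0.1793 0.1997] 25.4
0.0115 1072 0.014 ((453.5400085449219, 311.2265930175781), (6.583306312561035, 80.04966735839844), 86.61894226074219)
t 25.45 pos [0.4514 0.1789 0.1997] width 0.649 F [ 0.8  0.3 -3.5]
turn [-0.0001  0.0004 -0.0074] rows>= 1
shift now-axes mm [ 68.8  -7.3 139.7] | after-turn axes mm [ 68.8  -6.8 139.7]
```

```bash
python3 go.py 0.449 0.2476 0.06 -0.06; python3 -m creep '[[0,0,-0.006,22,-2.2,30,255],[0,0,0,24,-2.5,40,255],[0,0,0,22.5,-2.2,40,255],[0,0,0,0,0,20,255],[0,0,0,0,0,9,255],[0,0,0,0,0,0,255],[0,0,0,0,0,0,255],[0,0,0,0,0,0,255]]'; python3 go.py 0.449 0.2476 0.0325 -0.06
```

```text
t 25.45 pos [0.4514 0.1789 0.1997] width 0.649 F [ 0.8  0.3 -3.5]
turn [-0.0001  0.0004 -0.0124] rows>= 1
shift now-axes mm [ 68.4  -7.3 139.7] | after-turn axes mm [ 68.4  -6.5 139.7]
clock: 26.25
position: [0.4501, 0.2482, 0.0622]
ee_rot: [0.73, 0.683, 0.001, 0.001]
ft_force: [-0.2, -0.7, -2.4]
grip_width: 0.648
t 26.25 pos [0.4501 0.2482 0.0622] width 0.648 F [-0.2 -0.7 -2.4]
turn [ 0.0024 -0.0005 -0.0072] rows>= 1
shift now-axes mm [-0.7 -1.1 29.7] | after-turn axes mm [-0.7 -1.  29.7]
```

```bash
python3 -m creep '[[0.002,0,-0.007,-0.7,-1,8,255],[0,0,0,0,0,8,255],[0,0,0,0,0,6,255],[0,0,0,0,0,3,255],[0,0,0,0,0,0,255],[0,0,0,0,0,0,255]]'; python3 -m creep '[[0,0,0,0,0,2,255],[0,0,0,0,0,1,255],[0,0,0,0,0,0,255]]'; python3 -m creep '[[0,0,0,0,0,1,255],[0,0,0,0,0,0,255]]'; python3 go.py 0.449 0.2476 0.0325 -0.06
```

```text
clock: 26.85
position: [0.4478, 0.2479, 0.0358]
ee_rot: [0.728, 0.686, -0.001, -0.001]
ft_force: [-0.1, -0.0, -2.5]
grip_width: 0.647
clock: 27.15
position: [0.4478, 0.2478, 0.0327]
ee_rot: [0.728, 0.686, -0.001, -0.001]
ft_force: [-0.1, 0.1, -2.1]
grip_width: 0.648
clock: 27.35
position: [0.4479, 0.2479, 0.0322]
ee_rot: [0.728, 0.686, -0.001, -0.001]
ft_force: [-2.5, -1.1, 4.1]
grip_width: 0.649
t 27.35 pos [0.4479 0.2479 0.0322] width 0.649 F [-2.5 -1.1  4.1]
turn [-0.0017  0.0002  0.001 ] rows>= 1
shift now-axes mm [-0.2  1.1 -0.3] | after-turn axes mm [-0.2  1.1 -0.3]
```

```bash
python3 -m creep '[[0,0,0,0,0,0,80],[0,0,0,0,0,0,70],[0,0,0,0,0,0,50],[0,0,0,0,0,0,40],[0,0,0,0,0,0,30]]'; python3 -m creep '[[0,0,0,0,0,-10,30],[0,0,0,0,0,-20,10],[0,0,0,0,0,-30,0],[0,0,0,0,0,-40,0],[0,0,0,0,0,-40,0],[0,0,0,0,0,-40,0],[0,0,0,0,0,-20,0],[0,0,0,0,0,0,0]]'; python3 look.py w13 .449 .249 .0115 .017 .037 .05; python3 go.py 0.6436 -0.165 0.22 -0.237
```

```text
clock: 27.85
position: [0.4478, 0.2478, 0.0318]
ee_rot: [0.728, 0.686, -0.001, -0.001]
ft_force: [-0.5, -0.5, -0.1]
grip_width: 0.882
clock: 28.65
position: [0.4492, 0.2488, 0.2355]
ee_rot: [0.728, 0.686, 0.002, 0.001]
ft_force: [0.4, -0.1, -0.9]
grip_width: 0.999
[0.4492 0.2488 0.2355] 28.65
0.0115 1172 0.0141 ((449.798583984375, 248.18922424316406), (131.2771759033203, 80.15796661376953), 86.65897369384766)
0.037 7282 0.0442 ((449.3208312988281, 248.17401123046875), (96.30551147460938, 56.14814376831055), 86.62832641601562)
t 28.7 pos [0.4486 0.2482 0.2334] width 1.0 F [ 0.1 -0.2 -1. ]
turn [ 0.0008 -0.0009  0.1781] rows>= 2
shift now-axes mm [-401.   219.    13.3] | after-turn axes mm [-355.9  286.5   13.4]
```

View pics/w13.png

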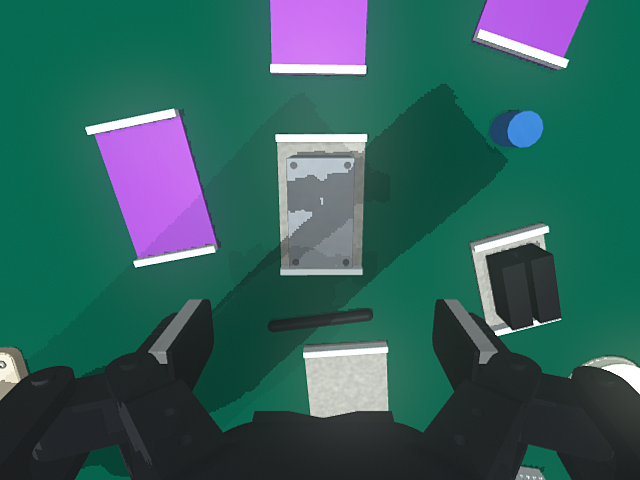

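Box is centred to 0.5 mm. Now the heat sink.

```bash
python3 -m creep '[[0,0,0.089,-28,15,0,0],[0,0,0.089,-30,24,0,0],[0,0,0,-33,27,0,0],[0,0,0,-37,30,0,0],[0,0,0,-37,30,0,0],[0,0,0,-37,30,0,0],[0,0,0,-37,30,0,0],[0,0,0,-33,27,0,0]]'; python3 go.py 0.6436 -0.17 0.20 -0.237
```

```text
clock: 29.5
position: [0.5997, -0.0656, 0.23]
ee_rot: [0.786, 0.618, -0.002, -0.001]
ft_force: [0.7, 0.1, -0.2]
grip_width: 0.998
t 29.5 pos [ 0.5997 -0.0656  0.23  ] width 0.998 F [ 0.7  0.1 -0.2]
turn [-0.0039  0.0011 -0.0007] rows>= 1
shift now-axes mm [-91.1  67.4  29.8] | after-turn axes mm [-91.2  67.2  30. ]
```

```bash
python3 -m creep '[[0,0,0,-28,20,8,0],[0,0,0,-28,20,10,0],[0,0,0,-14,11,7,0],[0,0,0,-6,4,2,0],[0,0,0,0,0,0,0],[0,0,0,0,0,0,0],[0,0,0,0,0,0,0]]'; python3 look.py w14 .643 -.15 .034 .045; python3 go.py 0.6436 -0.1493 0.06 -0.237
```

```text
clock: 30.2
position: [0.6354, -0.1479, 0.2052]
ee_rot: [0.785, 0.62, -0.0, -0.0]
ft_force: [-0.3, -0.1, -0.1]
grip_width: 1.003
[ 0.6354 -0.1479  0.2052] 30.2
0.034 6418 0.0398 ((644.555419921875, -149.96424865722656), (139.81947326660156, 64.18201446533203), 76.54936218261719)
t 30.25 pos [ 0.6354 -0.1482  0.2052] width 1.001 F [ 0.5  0.1 -0.6]
turn [-0.001   0.0001  0.002 ] rows>= 1
shift now-axes mm [  0.9   8.4 145.2] | after-turn axes mm [  0.9   8.2 145.2]
```

View pics/w14.png

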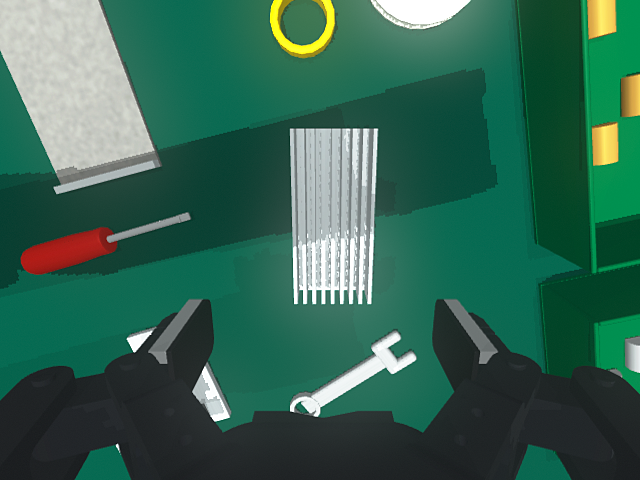

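```bash
python3 -m creep '[[0,0,0.002,0.8,8.2,30,0],[0,0,0,0,0,40,0],[0,0,0,0,0,40,0],[0,0,0,0,0,30,0],[0,0,0,0,0,0,0],[0,0,0,0,0,0,0]]';python3 go.py 0.6437 -0.1492 0.032 -0.235
```

```text
clock: 30.85
position: [0.6436, -0.1504, 0.0656]
ee_rot: [0.786, 0.618, -0.0, -0.0]
ft_force: [0.1, -0.6, 0.3]
grip_width: 1.002
t 30.85 pos [ 0.6436 -0.1504  0.0656] width 1.002 F [ 0.1 -0.6  0.3]
turn [-0.0013  0.0001 -0.0032] rows>= 1
shift now-axes mm [ 1.2 -0.2 33.6] | after-turn axes mm [ 1.2 -0.2 33.6]
```

```bash
python3 -m creep '[[0,0,-0.003,1.2,-0.2,12,0],[0,0,0,0,0,12,0],[0,0,0,0,0,9,0],[0,0,0,0,0,0,20],[0,0,0,0,0,0,40],[0,0,0,0,0,0,50]]' 70; python3 go.py 0.6437 -0.1492 0.032 -0.235;python3 -m creep '[[0,0,0,0,0,0,60],[0,0,0,0,0,0,70],[0,0,0,0,0,0,100],[0,0,0,0,0,0,255],[0,0,0,0,0,0,255],[0,0,0,0,0,0,255]]';python3 go.py 0.6437 -0.1492 0.032 -0.235
```

```text
clock: 31.45
position: [0.6436, -0.1499, 0.0319]
ee_rot: [0.785, 0.619, -0.001, -0.0]
ft_force: [-0.4, -0.1, 0.4]
grip_width: 0.804
t 31.45 pos [ 0.6436 -0.1499  0.0319] width 0.804 F [-0.4 -0.1  0.4]
turn [-0.0012  0.0004 -0.0011] rows>= 1
shift now-axes mm [ 0.7 -0.  -0.1] | after-turn axes mm [ 0.7 -0.  -0.1]
clock: 32.05
position: [0.6436, -0.1498, 0.0322]
ee_rot: [0.785, 0.619, -0.001, -0.0]
ft_force: [-1.7, -0.1, 6.9]
grip_width: 0.737
t 32.05 pos [ 0.6436 -0.1498  0.0322] width 0.737 F [-1.7 -0.1  6.9]
turn [-0.001   0.0005 -0.001 ] rows>= 1
shift now-axes mm [ 0.7 -0.   0.2] | after-turn axes mm [ 0.7 -0.   0.2]
```

```bash
python3 -m creep '[[0,0,0,0,0,-5,255],[0,0,0,0,0,-10,255],[0,0,0,0,0,-25,255],[0,0,0,0,0,-35,255],[0,0,0,0,0,-35,255],[0,0,0,0,0,-22,255],[0,0,0,0,0,0,255],[0,0,0,0,0,0,255]]'; python3 look.py w15 .466 -.1 .0115 .017; python3 go.py 0.466 -0.11 0.17 0.005
```

```text
clock: 32.85
position: [0.6431, -0.1498, 0.1627]
ee_rot: [0.785, 0.619, -0.001, -0.001]
ft_force: [-0.7, 0.4, -6.8]
grip_width: 0.736
[ 0.6431 -0.1498  0.1627] 32.85
0.0115 2074 0.0146 ((461.13189697265625, -103.71617126464844), (127.83831024169922, 66.42443084716797), 4.107421398162842)
t 32.9 pos [ 0.6425 -0.1498  0.1616] width 0.735 F [-0.6  0.2 -5. ]
turn [-4.40e-03  1.00e-04 -2.41e-01] rows>= 2
shift now-axes mm [  -2.5 -181.    -7.6] | after-turn axes mm [  40.7 -176.3   -8.4]
```

View pics/w15.png

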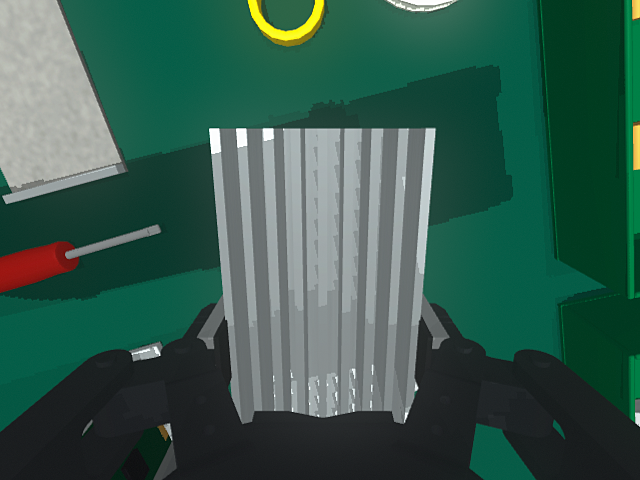

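```bash
python3 -m creep '[[0,0,-0.08,5,-20,0,255],[0,0,-0.08,5,-22,-3,255],[0,0,-0.081,5,-25,-3,255]]'
python3 - <<'E'
from h import *
q=np.array([0.785,0.619,-0.001,-0.001]);o=dict(ee_rot=q/np.linalg.norm(q),position=np.array([.6431,-.1498,.1627]))
P,u,v=cloud(model("wrist",o),np.load("pics/w15.npy"))
k=(abs(P[:,0]-.466)<.055)&(abs(P[:,1]+.076)<.012)&(P[:,2]>.011)&(P[:,2]<.018);print(k.sum(),cv2.minAreaRect((P[k,:2]*1000).astype(np.float32)))
E
python3 go.py 0.466 -0.11 0.17 0.005
```

```text
clock: 33.2
position: [0.5781, -0.1242, 0.1671]
ee_rot: [0.704, 0.71, -0.001, -0.002]
ft_force: [0.4, 0.3, -4.6]
grip_width: 0.74
1065 ((468.21343994140625, -75.61322784423828), (89.80072784423828, 6.076332092285156), 0.9673417806625366)
t 33.2 pos [ 0.5781 -0.1242  0.1671] width 0.74 F [ 0.4  0.3 -4.6]
turn [-0.0053 -0.0016  0.004 ] rows>= 1
shift now-axes mm [  15.2 -111.9   -2.3] | after-turn axes mm [  14.7 -112.    -2.9]
```

```bash
python3 -m creep '[[-0.003,0,0,4,-25,-1,255],[0,0,0,4,-30,-1,255],[0,0,0,4,-30,-1,255],[0,0,0,3,-20,0,255],[0,0,0,0,-7,0,255],[0,0,0,0,0,0,255],[0,0,0,0,0,0,255]]'
python3 - <<'E'
from h import *
o=get_obs();p,d=camera("wrist");cv2.imwrite("pics/w16.png",p);P,u,v=cloud(model("wrist",o),d);print(o["position"])
for y in(-.076,.094):
  k=(abs(P[:,0]-.466)<.055)&(abs(P[:,1]-y)<.012)&(P[:,2]>.011)&(P[:,2]<.018);print(k.sum(),cv2.minAreaRect((P[k,:2]*1000).astype(np.float32)) if k.sum()>9 else 0)
E
python3 go.py 0.4656 0.0087 0.08 0.01
```

```text
clock: 33.9
position: [0.4681, -0.1107, 0.1721]
ee_rot: [0.705, 0.709, 0.001, 0.0]
ft_force: [-0.1, 0.7, -4.8]
grip_width: 0.739
[ 0.46813645 -0.11072038  0.1721062 ]
0 0
0 0
t 33.95 pos [ 0.4683 -0.1106  0.1722] width 0.738 F [-0.2  0.7 -4.9]
turn [ 0.0011 -0.0007 -0.0048] rows>= 1
shift now-axes mm [119.3  -2.2  92.3] | after-turn axes mm [119.3  -1.5  92.2]
```

View pics/w16.png

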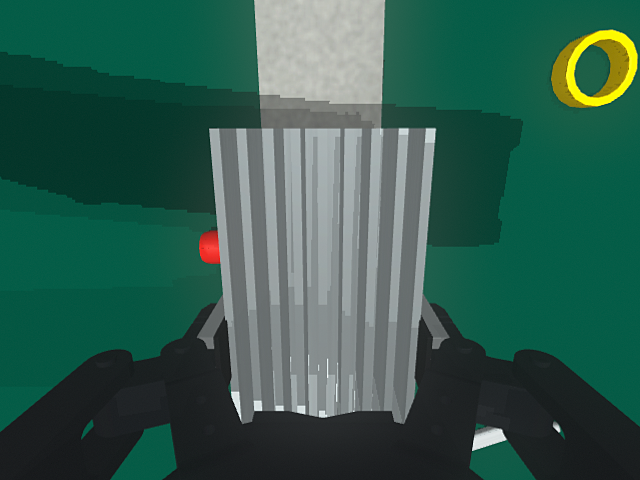

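Neither lip is in view from here; the plate's sides are. I'll move forward at this height and look for the far lip.

```bash
python3 -m creep '[[0,0,-0.005,20,-0.5,0,255],[0,0,0,30,-0.5,0,255],[0,0,0,30,-0.5,0,255],[0,0,0,25,0,0,255],[0,0,0,14,0,0,255],[0,0,0,0,0,0,255],[0,0,0,0,0,0,255],[0,0,0,0,0,0,255]]'
python3 - <<'E'
from h import *
o=get_obs();p,d=camera("wrist");cv2.imwrite("pics/w17.png",p);P,u,v=cloud(model("wrist",o),d);print(o["position"])
for y in(-.076,.094):
  k=(abs(P[:,0]-.466)<.055)&(abs(P[:,1]-y)<.012)&(P[:,2]>.011)&(P[:,2]<.018);print(k.sum(),cv2.minAreaRect((P[k,:2]*1000).astype(np.float32)) if k.sum()>9 else 0)
E
python3 go.py 0.4656 0.0087 0.08 0.01
```

```text
clock: 34.75
position: [0.4653, 0.0075, 0.1723]
ee_rot: [0.704, 0.71, 0.0, 0.0]
ft_force: [-1.1, 0.6, -5.5]
grip_width: 0.737
[0.46532499 0.00746062 0.17230473]
0 0
1188 ((465.8474426269531, 94.57669830322266), (88.18815612792969, 6.093286991119385), 0.9737351536750793)
t 34.8 pos [0.4652 0.0074 0.1723] width 0.74 F [-0.1  0.6 -5.6]
turn [ 0.0008 -0.0002 -0.0014] rows>= 1
shift now-axes mm [ 1.2  0.3 92.3] | after-turn axes mm [ 1.3  0.4 92.3]
```

View pics/w17.png

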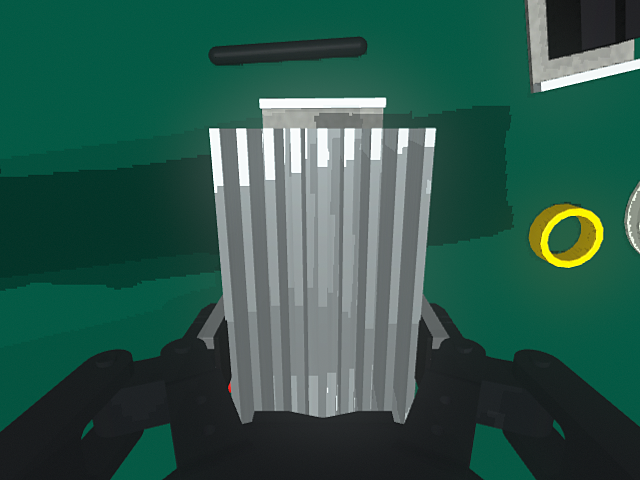

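```bash
python3 go.py 0.4662 0.0095 0.06 0.015; python3 -m creep '[[0,0,-0.006,2,1,30,255],[0,0,0,0,0,40,255],[0,0,0,0,0,30,255],[0,0,0,0,0,10,255],[0,0,0,0,0,0,255],[0,0,0,0,0,0,255],[0,0,0,0,0,0,255]]'; python3 go.py 0.4662 0.0095 0.0362 0.015
```

```text
t 34.8 pos [0.4652 0.0074 0.1723] width 0.74 F [-0.1  0.6 -5.6]
turn [ 0.0008 -0.0002 -0.0064] rows>= 1
shift now-axes mm [  2.    0.9 112.3] | after-turn axes mm [  2.    1.  112.3]
clock: 35.5
position: [0.4674, 0.0102, 0.0641]
ee_rot: [0.702, 0.713, 0.001, 0.001]
ft_force: [-0.4, 0.2, -4.7]
grip_width: 0.733
t 35.5 pos [0.4674 0.0102 0.0641] width 0.733 F [-0.4  0.2 -4.7]
turn [0.0038 0.0004 0.0007] rows>= 1
shift now-axes mm [-0.7 -1.3 27.9] | after-turn axes mm [-0.7 -1.2 27.9]
```

```bash
python3 -m creep '[[0.002,0,0,-0.6,-0.5,8,255],[0,0,0,0,0,8,255],[0,0,0,0,0,5,255],[0,0,0,0,0,3,255],[0,0,0,0,0,0,255],[0,0,0,0,0,0,255]]'; python3 go.py 0.4662 0.0095 0.0362 0.015; python3 -m creep '[[0,0,0,0,0,1,255],[0,0,0,0,0,1,255],[0,0,0,0,0,0,255]]'; python3 go.py 0.4662 0.0095 0.0362 0.015
```

```text
clock: 36.1
position: [0.4657, 0.0099, 0.0385]
ee_rot: [0.701, 0.713, -0.0, -0.0]
ft_force: [-0.2, 0.0, -6.2]
grip_width: 0.736
t 36.1 pos [0.4657 0.0099 0.0385] width 0.736 F [-0.2  0.  -6.2]
turn [-0.001  -0.0002  0.0011] rows>= 1
shift now-axes mm [-0.4  0.5  2.3] | after-turn axes mm [-0.4  0.5  2.3]
clock: 36.4
position: [0.4656, 0.0098, 0.0365]
ee_rot: [0.701, 0.713, -0.0, -0.0]
ft_force: [0.3, 0.5, -4.6]
grip_width: 0.738
t 36.4 pos [0.4656 0.0098 0.0365] width 0.738 F [ 0.3  0.5 -4.6]
turn [-0.0009 -0.      0.001 ] rows>= 1
shift now-axes mm [-0.3  0.6  0.3] | after-turn axes mm [-0.3  0.6  0.3]
```

```bash
python3 -m creep '[[0,0,0,0,0,0.6,255],[0,0,0,0,0,0,255]]'; python3 -m creep '[[0,0,0,0,0,0.5,255],[0,0,0,0,0,0,255]]'
```

```text
clock: 36.6
position: [0.4657, 0.0098, 0.0362]
ee_rot: [0.701, 0.713, -0.0, -0.0]
ft_force: [-2.5, -0.5, 1.5]
grip_width: 0.734
clock: 36.8
position: [0.4657, 0.0098, 0.0361]
ee_rot: [0.701, 0.713, -0.001, -0.0]
ft_force: [-6.0, -0.5, 12.3]
grip_width: 0.738
```

```bash
python3 -m creep '[[0,0,0,0,0,-0.4,255],[0,0,0,0,0,0,60],[0,0,0,0,0,0,40],[0,0,0,0,0,0,20],[0,0,0,0,0,0,0],[0,0,0,0,0,0,0],[0,0,0,0,0,0,0]]'; python3 -m creep '[[0,0,0,0,0,-10,0],[0,0,0,0,0,-20,0],[0,0,0,0,0,-30,0],[0,0,0,0,0,-40,0],[0,0,0,0,0,-40,0],[0,0,0,0,0,-40,0],[0,0,0,0,0,-40,0],[0,0,0,0,0,0,0]]'; python3 look.py w18 .466 .0095 .0115 .017 .037 .05; python3 go.py 0.45 -0.12 0.25 0.015
```

```text
clock: 37.5
position: [0.4657, 0.0098, 0.0358]
ee_rot: [0.701, 0.713, -0.0, -0.0]
ft_force: [0.2, -0.3, -0.6]
grip_width: 1.002
clock: 38.3
position: [0.468, 0.0104, 0.2615]
ee_rot: [0.701, 0.713, 0.002, 0.003]
ft_force: [0.9, -0.5, -0.1]
grip_width: 0.999
[0.468  0.0104 0.2615] 38.3
0.0115 4790 0.0156 ((467.1574401855469, 9.220359802246094), (87.77810668945312, 176.1988525390625), 0.9317837953567505)
0.037 4702 0.0438 ((467.1076965332031, 9.705879211425781), (64.11353302001953, 139.81651306152344), 1.0076448917388916)
t 38.35 pos [0.467  0.0101 0.2587] width 1.002 F [ 0.5 -0.9 -0.3]
turn [0.0042 0.0012 0.0012] rows>= 1
shift now-axes mm [-129.8  -19.1    8.8] | after-turn axes mm [-129.8  -18.9    8.7]
```

View pics/w18.png

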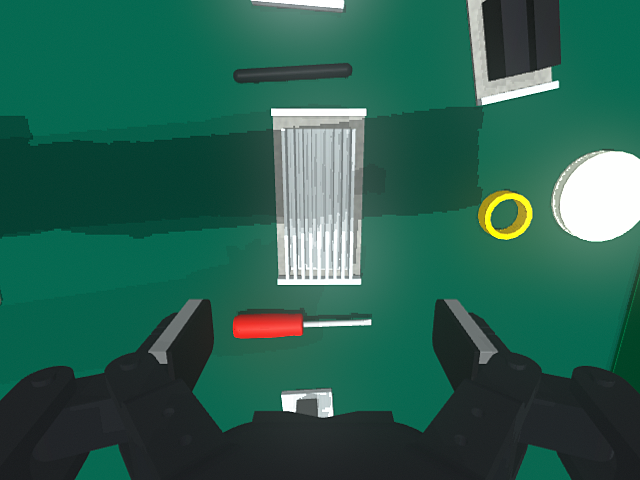

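Sink is within 0.5 mm. Last, a check with the fixed cameras, then hand in.

```bash
python3 -m creep '[[0,0,0,-30,-5,-10,0],[0,0,0,-35,-5,-10,0],[0,0,0,-40,-5,0,0],[0,0,0,-20,0,0,0],[0,0,0,0,0,0,0],[0,0,0,0,0,0,0]]'
python3 - <<'E'
from h import *
p,d=camera("side");cv2.imwrite("pics/s9.png",p);o=get_obs()
p,d=camera("wrist");P,u,v=cloud(model("wrist",o),d)
k=(abs(P[:,0]-.459)<.012)&(abs(P[:,1]+.278)<.03)&(P[:,2]<.13)&(P[:,2]>.09);print(k.sum(),np.median(P[k,2]) if k.any() else 0)
p,d=camera("top");cv2.imwrite("pics/t9.png",p)
E
```

```text
clock: 38.95
position: [0.4525, -0.115, 0.275]
ee_rot: [0.701, 0.713, -0.0, -0.001]
ft_force: [0.9, 0.9, 0.1]
grip_width: 1.004
691 0.1020183026691962
```

View pics/s9.png

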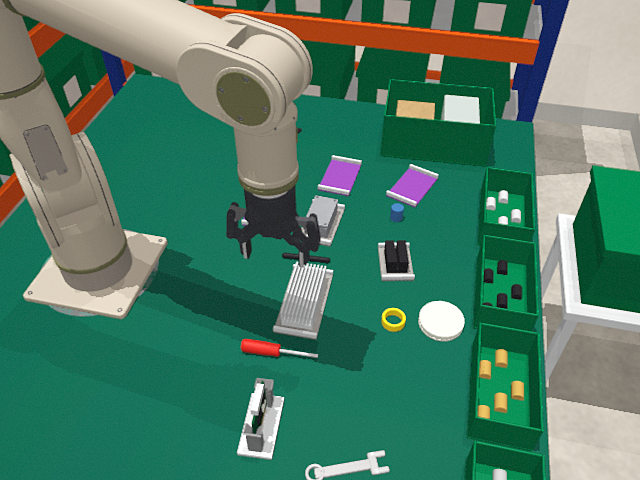

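View pics/t9.png

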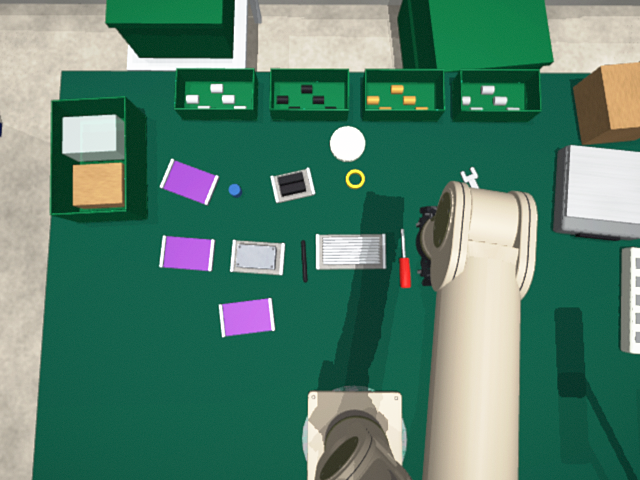

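Both views show the block (293,185), box (257,257) and sink (350,252) on their plates, and the card in the rack (side view, 262,415). The gripper is clear of everything.

```bash
python3 -c "
from workcell import *
print(hand_in())"
```

```text
the job is handed in; nothing more can be done
None
```

The kit is taken apart and handed in at about 39 s. I slid the card into the rack, then put the block, the box and the heat sink on the small, middle and large grey plates. The purple look-alikes were not touched.

- **Card:** it met the rack floor at the expected depth, with a press of about 17 N. After release its bar top read 0.102 m, which is the seated height.
- **Block:** about 1.5 mm off its plate's centre, with its top at the height expected when flat.
- **Box:** about 0.5 mm off its plate's centre, top height as expected.
- **Heat sink:** about 0.5 mm off its plate's centre, top height as expected.
- **Squareness:** all three lie within 0.003 rad of their plates' yaw.

**Disagreement between cameras:** the top and wrist cameras differed by a steady 3 mm or so. I placed everything by the wrist camera. No check failed.

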